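Take the sieve tower down after a shaker run

ROBOT

A 7-joint arm with a two-finger parallel gripper is mounted at the origin on the work surface. World frame = base frame: x ahead of the robot, y to its left, z up, the work surface at z = 0. Lengths are in m, angles in rad, forces in N, time in s.
With the tool pointing down it reaches from about 0.425 to 1.025 m from the base axis. Payload 3.6 kg.
Tool frame: the origin (TCP) lies where the fingers leave the gripper's body, on its centre line; the fingertips stand 73 mm ahead of it and the grasp point (between the pads) lies 54 mm ahead of it; z points along the fingers, x is the direction in which the jaws open and shut, and the axes are right-handed (so a half turn about z gives the same grasp; the last joint's range is limited). The gripper opens to 85 mm and grips with 20 to 120 N. Pads are 22 mm wide; open, the fingers measure 114 mm over their backs; the gripper's body (76 mm by 85 mm) begins 54 mm behind the grasp point. The pads swing forward as they close: fully open they stand 13 mm farther back than shut.
Start: joints at [1.022, 0.591, 0.048, 1.609, -0.033, 0.943, -0.034], TCP at [0.318, -0.651, 0.304] pointing down, gripper open.
Joint ranges: [-2.69, 2.69], [-0.47, 2.24], [-1.27, 1.36], [0.19, 2.51], [-1.53, 4.68], [0.08, 2.07], [-3.09, 3.09]. Speed limits (rad/s): [2.57, 2.57, 3.14, 3.14, 3.14, 3.14, 3.14].

INTERFACE

Orientations are given as a 3x3 rotation matrix whose columns are the frame's x, y, z axes.
In Python, from rig import * gives the robot as it stands. The module is installed in compiled form; this text tells all that it offers.
- The arm moves only by the tool apply_moves, never from a script. Its argument "targets" is a list of rows, each an object of numbers: "jaw": the closure, from -1 (fully open) to 1 (shut); "x", "y", "z": the shift along the tool's x, y, z in mm; "rx", "ry", "rz": the turn, a rotation vector about the tool's x, y, z in rad. In form: [{"jaw": .., "x": .., "y": .., "z": .., "rx": .., "ry": .., "rz": ..}, ...]. A call has 1 to 8 rows; each row is the pose to reach, as a shift and turn from the pose commanded when the call began, along the tool's axes at that moment; what a row does not reach only later rows make up. A row lasts 1/10 s, in which the tool goes at most 50 mm and 8.59 degrees, less where a joint would pass 70% of its speed; a pose out of reach is approached as far as the arm can. A call with a gripper value outside its range is refused whole. The fingers move at their own pace and stop on an object; "squeeze" is the grip in N (left out, the last holds). Time passes only in rows, so rows that repeat a pose let the fingers close. It gives the time, the measured TCP pose, the force and the opening at its end, in the units of the state.
- read_state(): the state, without advancing time (a new reading comes with each control period).
- capture(name): name is "side" or "top" or "wrist"; returns the picture (420x560x3 uint8, blue, green, red); there is no depth.
- get_calibration(name): a dict with "K" (3x3 intrinsics, pixels), "k1" (the pictures are not rectified: a ray, as slopes to the right and down, at radius r is drawn at 1 + k1 r^2 times it, then the intrinsics apply), "rvec" (rotation vector, rad) and "tvec" (3), from world to camera coordinates, as OpenCV has them. Camera axes: x right, y down, z forward; pixel columns grow to the right and rows downward; lengths in m; the calibration is good to about 2 mm. A picture is of the moment at which its call begins: read the wrist's pose just before it. get_calibration takes no time and is no camera call; for the wrist camera it gives the pose at the moment of the call.
- hand_in(): hands the job in, once; it reports no verdict.
The state is a dict: "t": time; "qpos": joint angles; "dq": joint speeds; "joint_efforts": joint torques, N m; "tool_pos": TCP position; "orientation": TCP orientation; "ft_force": force on the tool from outside, world axes, zero at the start; "moment": the same for the moment, N m; "grip_width": finger opening in m.
Only numpy, scipy, OpenCV 4.12 (cv2) and the standard library are available. Lean on these libraries where they do the work, as an engineer would, in place of code of your own. Each camera call takes 0.05 s, during which the arm holds its last target.

TASK

Swing the shaker's sprung clamp arm up past its hold-open point so that it stays open, then take the sieve tower apart from the top down, one piece at a time. Stand each piece upright in the middle of its own place, setting it down rather than dropping it: the lid on the round cork pad, the narrow sieve on the white slotted rack, the wide sieve in the square steel tray, and last the receiver on the balance plate. Leave everything let go and at rest, with the arm still open.

Things in the scene. Friction and masses are not known exactly. Their poses are not given: they have to be found in the camera images.
- clamp (a joint): Angle of the shaker's sprung hold-down arm, rad. 0: shut, arm level, its foot pressing on the lid; grows as the handle rises about the horizontal hinge; stop at 1.7 (just past upright). The spring pushes it shut below about 1.0 (6 N at the handle when shut) and open above: let go at 1.15 or more, it swings itself to the stop and stays. A 34 mm wide post, 182 mm high, carries it, 99 mm from the tower axis.
- clamp_handle (a point): Centre of the black handle bar at the arm's free end: 50 mm long along the arm, 12 mm thick along the hinge axis, 18 mm high; pinch it from above across the 12 mm. x points along the arm to the hinge, y along the hinge axis, z up when shut (turning with the arm). Shut, it is 167 mm above the table. Hinge: 160 mm along x, 2 mm below in z. Tower axis: 55 mm along x when shut.
- lid: Top piece of the tower: plain aluminium round block, 36 mm diameter, 30 mm high. Origin at the centre of its underside, z up. It stands 6 mm deep inside the narrow sieve's rim, with 2 mm play all round, so it must be lifted straight up at least 6 mm.
- narrow_sieve: Second piece: the smaller steel sieve, 46 mm outside diameter, 30 mm high, mesh 6 mm below its rim (rim 3 mm thick). Origin at the centre of its underside, z up. It stands 6 mm deep in the wide sieve's rim, with 2 mm play.
- wide_sieve: Third piece: the larger steel sieve, 56 mm outside diameter, 30 mm high, otherwise like the narrow one. Origin at the centre of its underside, z up. It stands 6 mm deep in the receiver's rim, with 2 mm play.
- receiver: Bottom piece: steel pan without mesh, 66 mm diameter, 30 mm high, rim 3 mm thick and 6 mm high. Origin at the centre of its underside, z up. It stands loose on the shaker's flat round plate (92 mm diameter, 50 mm above the table; the white housing round it is 42 mm high). Each higher piece shows 24 mm above the rim of the one below.
- cork_pad: Place for the lid: round cork pad, 100 mm diameter, 10 mm thick, on the table, fixed. Origin at the centre of its underside.
- rack: Place for the narrow sieve: white plastic draining rack about 104 x 97 mm, eight flat parallel bars with slots between, top 16 mm above the table, fixed. Origin at its centre, at table level.
- tray: Place for the wide sieve: shallow square steel tray, 110 x 110 mm, rim 8 mm high and 4 mm thick, inner floor 4 mm above the table, fixed. Origin at the centre of its underside.
- balance: Place for the receiver: compact white balance, 115 x 100 mm, with a round steel weighing plate of 84 mm diameter whose top is 40 mm above the table, fixed and rigid. Origin under the centre of the plate, at table level.
Not all that is in view belongs to the job. Leave any blue look-alike of the wide_sieve alone. Leave any red look-alike of the balance alone.

How it is judged:
On the way, in this order (a step that is already met when the one before it is completed fails the run):
1. the clamp arm is swung open past its hold-open point, above 1.4 rad (value of joint clamp above 1.4 rad), for 0.2 s.
2. the lid stands upright in the middle of the cork pad, let go (horizontal distance between lid and cork_pad below 0.015 m and z of lid in the frame of cork_pad between 0.006 and 0.014 m and angle between lid's own z axis and vertical below 0.1 rad and linear speed of lid below 0.02 m/s and contact force between the fingers and lid below 0.1 N), for 0.2 s.
3. the narrow sieve stands upright in the middle of the slotted rack, let go (horizontal distance between narrow_sieve and rack below 0.015 m and z of narrow_sieve in the frame of rack between 0.012 and 0.02 m and angle between narrow_sieve's own z axis and vertical below 0.1 rad and linear speed of narrow_sieve below 0.02 m/s and contact force between the fingers and narrow_sieve below 0.1 N), for 0.2 s.
4. the wide sieve stands upright in the middle of the steel tray, let go (horizontal distance between wide_sieve and tray below 0.015 m and z of wide_sieve in the frame of tray between 0 and 0.008 m and angle between wide_sieve's own z axis and vertical below 0.1 rad and linear speed of wide_sieve below 0.02 m/s and contact force between the fingers and wide_sieve below 0.1 N), for 0.2 s.
5. the receiver stands upright in the middle of the balance plate, let go (horizontal distance between receiver and balance below 0.015 m and z of receiver in the frame of balance between 0.036 and 0.044 m and angle between receiver's own z axis and vertical below 0.1 rad and linear speed of receiver below 0.02 m/s and contact force between the fingers and receiver below 0.1 N), for 0.2 s.
At the end, for the whole second after the job is handed in: Clamp arm open beyond 1.4 rad; lid on the cork pad, narrow sieve on the rack, wide sieve in the tray, receiver on the balance plate, each within 15 mm of the middle of its place, at resting height within 4 mm, upright within 0.1 rad, slower than 0.02 m/s and not touched by the fingers (all of step 2 and all of step 3 and all of step 4 and all of step 5 and value of joint clamp above 1.4 rad).
It fails at once if the lid is dropped (falls free, out of the fingers, faster than 0.6 m/s, about 18 mm of fall) (linear speed of lid above 0.6 m/s and contact force between the fingers and lid below 0.01 N).
It fails at once if the narrow sieve is dropped (falls free, out of the fingers, faster than 0.6 m/s, about 18 mm of fall) (linear speed of narrow_sieve above 0.6 m/s and contact force between the fingers and narrow_sieve below 0.01 N).
It fails at once if the wide sieve is dropped (falls free, out of the fingers, faster than 0.6 m/s, about 18 mm of fall) (linear speed of wide_sieve above 0.6 m/s and contact force between the fingers and wide_sieve below 0.01 N).
It fails at once if the receiver is dropped (falls free, out of the fingers, faster than 0.6 m/s, about 18 mm of fall) (linear speed of receiver above 0.6 m/s and contact force between the fingers and receiver below 0.01 N).
It also fails if it takes over 109 s, if anything falls off the work surface, if the arm or the gripper's body presses on something with over 40 N, if the wrist force passes 120 N, or if a joint passes its speed limit or range.

## Working session

There is one attempt and no reset: what is moved stays moved. The work goes in short steps, Python scripts to look and compute and a tool call to move; the robot and the scene stay as the last step left them, time stands still between calls to the robot, and variables do not carry over. Pictures are saved under pics/ and viewed, and the job is handed in when it is done.

Besides the shell and the picture viewer there is one more tool, called after "Emit:" as name([rows], argument=value, ...), one row to a line, values as JSON. apply_moves: Moves the arm, as the interface text tells. Its arguments: {"type":"object","properties":{"targets":{"type":"array","items":{"type":"object","properties":{"jaw":{"type":"number"},"x":{"type":"number"},"y":{"type":"number"},"z":{"type":"number"},"rx":{"type":"number"},"ry":{"type":"number"},"rz":{"type":"number"}}}},"squeeze":{"type":"number"}},"required":["targets"]}

```bash
mkdir -p pics; python3 - <<'E'
from rig import *
import cv2,numpy as np
s=read_state()
print(s)
for n in("side","top","wrist"):
    c=get_calibration(n);print(n,c)
    cv2.imwrite(f"pics/{n}0.png",capture(n))
E
```

```text
{'t': 0.0, 'qpos': array([ 1.02248296,  0.59213164,  0.04828679,  1.60985984, -0.03331611,
        0.94270515, -0.03367421]), 'dq': array([ 7.99068767e-04,  1.49395473e-03,  5.06756551e-04,  1.47192397e-03,
       -2.70419325e-04, -2.22568794e-04,  3.47049841e-05]), 'joint_efforts': array([-1.21858608e-03, -5.48695385e+01,  1.54635295e+00, -1.98123926e+01,
        9.48239118e-03,  8.76972423e-03,  1.54799454e-05]), 'tool_pos': array([ 0.31821143, -0.65067361,  0.30271735]), 'orientation': array([[ 4.39389222e-01, -8.98296101e-01, -1.10755976e-03],
       [-8.98293848e-01, -4.39390604e-01,  2.01490133e-03],
       [-2.29662936e-03,  1.09588190e-04, -9.99997357e-01]]), 'ft_force': array([-0.01330353,  0.29368089, -0.37107936]), 'moment': array([-0.04941955,  0.00832164, -0.05603343]), 'grip_width': 0.08560517035533717}
side {'K': array([[473.0938933 ,   0.        , 274.97556758],
       [  0.        , 473.0938933 , 212.41319901],
       [  0.        ,   0.        ,   1.        ]]), 'k1': -0.14866651673190096, 'rvec': array([ 0.43461114, -2.66896125,  1.2953893 ]), 'tvec': array([0.44030755, 0.18381265, 0.98553436])}
top {'K': array([[425.10927662,   0.        , 277.12866062],
       [  0.        , 425.10927662, 209.36027694],
       [  0.        ,   0.        ,   1.        ]]), 'k1': -0.10635121612549839, 'rvec': array([ 2.22359693, -1.98355026,  0.19921717]), 'tvec': array([-0.04504194,  0.48331288,  1.01478053])}
wrist {'K': array([[292.06818198,   0.        , 282.12122518],
       [  0.        , 292.06818198, 207.86373435],
       [  0.        ,   0.        ,   1.        ]]), 'k1': 0.007589286743698622, 'rvec': array([-2.45064663,  1.52998303,  0.22350449]), 'tvec': array([-0.72496026, -0.03713849,  0.37927388])}
```

View pics/side0.png

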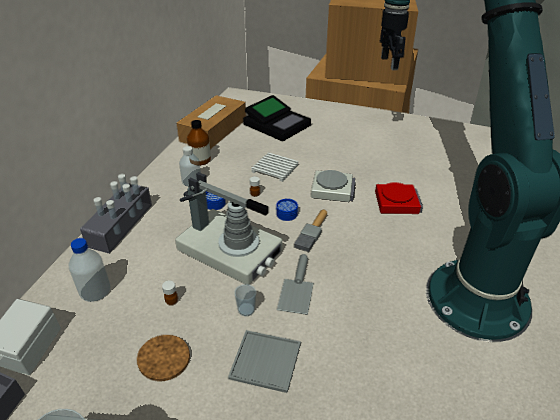

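View pics/top0.png

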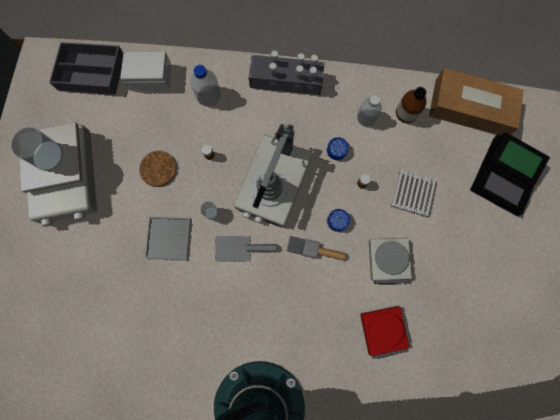

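View pics/wrist0.png

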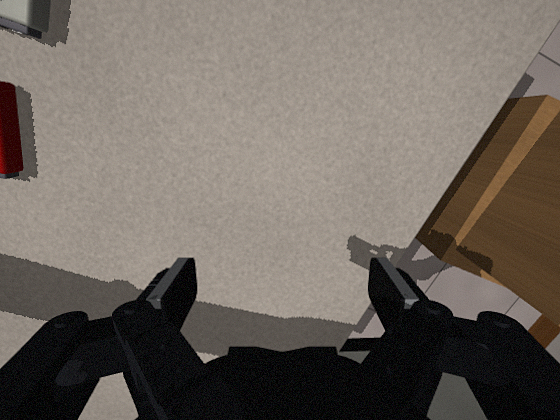

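The side and top views show the tower at about (238,225) side and (268,185) top. In the top view the pad is near (157,168), the rack (415,193), the tray (168,239) and the balance (390,260). The red balance and the blue sieves are decoys.

```bash
cat > h.py <<'E'
import cv2,numpy as np
from scipy.optimize import least_squares
def cal(c):
    R=cv2.Rodrigues(np.asarray(c["rvec"],float))[0];return R,np.asarray(c["tvec"],float)
def ray(c,uv):
    R,t=cal(c);p=cv2.undistortPoints(np.array([[uv]],float),c["K"],np.array([c["k1"],0,0,0,0.]))[0,0]
    d=R.T@np.array([p[0],p[1],1]);return -R.T@t,d/np.linalg.norm(d)
def plane(c,uv,z):
    o,d=ray(c,uv);return o+d*(z-o[2])/d[2]
def proj(c,P):
    return cv2.projectPoints(np.array(P,float).reshape(-1,3),np.asarray(c["rvec"],float),np.asarray(c["tvec"],float),c["K"],np.array([c["k1"],0,0,0,0.]))[0][:,0]
def tri(c1,u1,c2,u2):
    o1,d1=ray(c1,u1);o2,d2=ray(c2,u2)
    A=np.stack([d1,-d2],1);s=np.linalg.lstsq(A,o2-o1,rcond=None)[0]
    a=o1+s[0]*d1;b=o2+s[1]*d2;return (a+b)/2,np.linalg.norm(a-b)
E
python3 - <<'E'
import cv2
t=cv2.imread("pics/top0.png");s=cv2.imread("pics/side0.png")
cv2.imwrite("pics/tz.png",cv2.resize(t[115:240,215:335],None,fx=5,fy=4.8,interpolation=cv2.INTER_CUBIC))
cv2.imwrite("pics/sz.png",cv2.resize(s[160:290,165:295],None,fx=4.5,fy=4.5,interpolation=cv2.INTER_CUBIC))
cv2.imwrite("pics/tr.png",cv2.resize(t[160:300,350:450],None,fx=4,fy=4,interpolation=cv2.INTER_CUBIC))
cv2.imwrite("pics/tl.png",cv2.resize(t[140:270,125:225],None,fx=4,fy=4,interpolation=cv2.INTER_CUBIC))
E
```

```text
(no output)
```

View pics/tz.png

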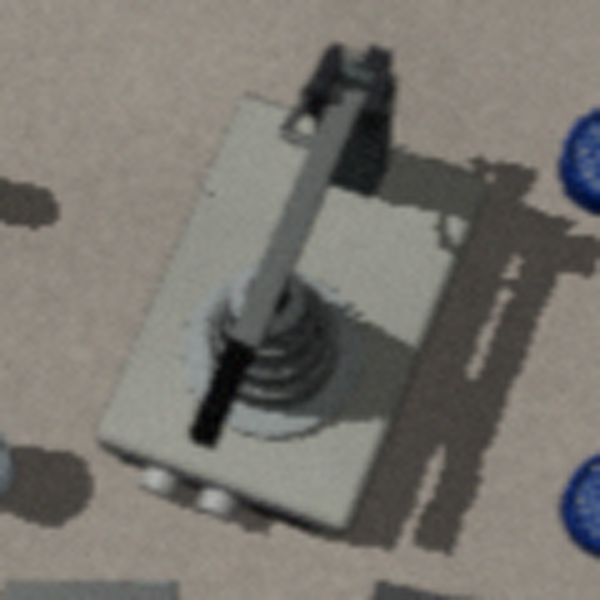

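View pics/sz.png

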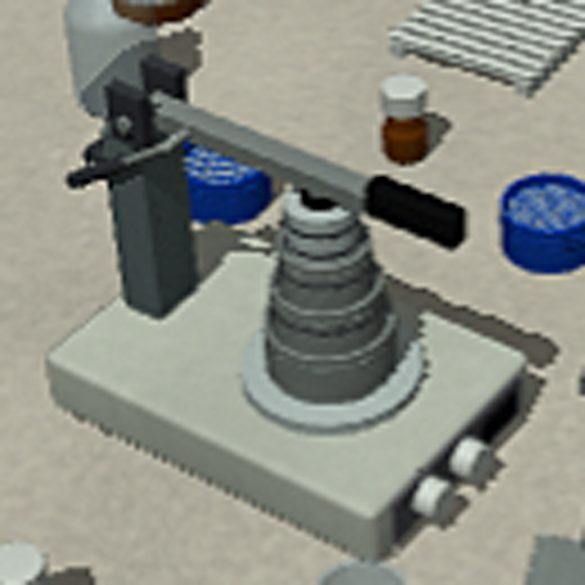

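View pics/tr.png

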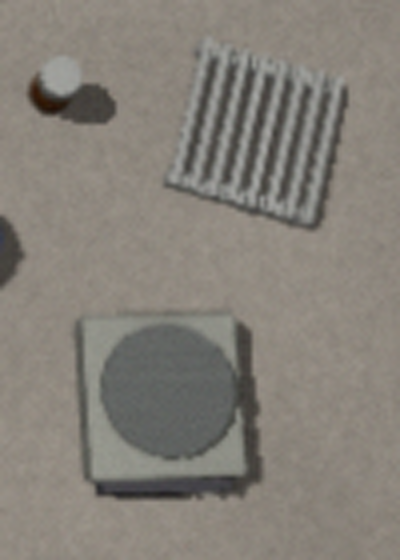

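View pics/tl.png

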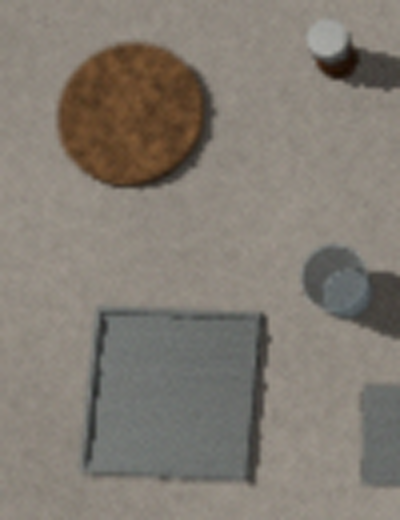

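```bash
python3 - <<'E'
from rig import *
from h import *
ct,cs=get_calibration("top"),get_calibration("side")
np.set_printoptions(precision=4,suppress=True)
t=cv2.imread("pics/top0.png");s=cv2.imread("pics/side0.png")
hsv=cv2.cvtColor(t,cv2.COLOR_BGR2HSV)
def blob(m,box,name=""):
    k=np.zeros_like(m);x0,y0,x1,y1=box;k[y0:y1,x0:x1]=m[y0:y1,x0:x1]
    cs_,_=cv2.findContours(k,cv2.RETR_EXTERNAL,cv2.CHAIN_APPROX_NONE)
    c=max(cs_,key=cv2.contourArea);return c
c=blob(cv2.inRange(hsv,(5,90,40),(20,255,255)),(125,140,200,200));e=cv2.fitEllipse(c);print("cork",e,plane(ct,e[0],.01))
for n,uv,z in(("balance",(391.6,257.4),.04),("rack",(414.1,192.4),.016),("tray",(168.6,238.4),.008)):
    print(n,plane(ct,uv,z))
# balance plate in top: saturation/bright
for n,img,cc,box in(("t",t,ct,(245,180,270,212)),("s",s,cs,(243,190,275,222))):
    g=img.max(2); m=cv2.inRange(g,0,38)
    c=blob(m,box);r=cv2.minAreaRect(c);mm=cv2.moments(c);print(n,r,mm['m10']/mm['m00'],mm['m01']/mm['m00'],len(c))
for uv in [(215+238/5,115+345/4.8),(215+205/5,115+443/4.8),(215+345/5,115+100/4.8),(215+222/5,115+393/4.8)]:print(plane(ct,uv,.176))
E
```

```text
cork ((157.49339294433594, 168.2409210205078), (33.932373046875, 35.9509391784668), 61.72072219848633) [0.5689 0.3429 0.01  ]
balance [ 0.3983 -0.2865  0.04  ]
rack [ 0.5784 -0.3419  0.016 ]
tray [0.3857 0.2818 0.008 ]
t ((259.4887390136719, 196.53167724609375), (6.121322154998779, 21.525527954101562), 19.653823852539062) 259.43047619047616 195.42666666666665 47
s ((256.84478759765625, 206.637939453125), (23.583309173583984, 9.099071502685547), 21.801406860351562) 256.7685185185185 206.6 54
[0.5064 0.0447 0.176 ]
[0.4586 0.0535 0.176 ]
[0.6318 0.0107 0.176 ]
[0.4829 0.049  0.176 ]
```

```bash
cat >> h.py <<'E'
from scipy.spatial.transform import Rotation as Ro
np.set_printoptions(precision=4,suppress=True)
def down(deg):
    a=np.radians(deg);x=np.array([np.cos(a),np.sin(a),0]);z=np.array([0,0,-1.]);return np.stack([x,np.cross(z,x),z],1)
def plan(s,pos,R=None):
    Rc=s["orientation"];d=Rc.T@(np.array(pos)-s["tool_pos"])*1000
    rv=np.zeros(3) if R is None else Ro.from_matrix(Rc.T@R).as_rotvec()
    print("t",round(s["t"],2),"tcp",s["tool_pos"],"xang",np.degrees(np.arctan2(Rc[1,0],Rc[0,0])),"shift",np.round(d,1),"rot",np.round(rv,3),"F",s["ft_force"],"w",s["grip_width"])
E
python3 - <<'E'
from rig import *
from h import *
ct,cs,cw=[get_calibration(n) for n in("top","side","wrist")]
s=read_state();R,t=cal(cw);o=-R.T@t
print("cam in tool",s["orientation"].T@(o-s["tool_pos"]),"axes",s["orientation"].T@R.T)
print(tri(ct,(259.45,196),cs,(256.8,206.6)))
# post/hinge: side view px top of arm hinge ~ (165+158/4.5,160+105/4.5); plate ellipse
print(tri(ct,(215+345/5,115+95/4.8),cs,(165+160/4.5,160+105/4.5)))
print("plate",plane(ct,(215+272/5,115+352/4.8),.05),plane(cs,(165+333/4.5,160+366/4.5),.05))
plan(s,[.45,.055,.30],down(-104))
E
```

```text
cam in tool [ 0.0008 -0.072  -0.0706] axes [[ 1.     -0.0007  0.0009]
 [ 0.0004  0.9587  0.2844]
 [-0.001  -0.2844  0.9587]]
(array([0.487 , 0.0498, 0.1655]), np.float64(0.0007262896781939705))
(array([0.6354, 0.0107, 0.1665]), np.float64(0.005128655719458786))
plate [0.5369 0.0358 0.05  ] [0.5352 0.042  0.05  ]
t 0.15 tcp [ 0.3182 -0.6508  0.303 ] xang -63.9411014333496 shift [-576.2 -428.4    4. ] rot [0.001 0.002 0.699] F [0.3002 0.6385 0.1282] w 0.08558170100661329
```

```bash
python3 - <<'E'
from rig import *
from h import *
plan(read_state(),[.485,.050,.30],down(75.5))
E
```

```text
t 0.15 tcp [ 0.3182 -0.6508  0.303 ] xang -63.9411014333496 shift [-556.3 -457.7    3.9] rot [-0.002  0.001 -2.434] F [0.3002 0.6385 0.1282] w 0.08558170100661329
```

Emit:
apply_moves([
  {"jaw":-1,"x":-36,"y":-30,"z":0,"rz":-0.14},
  {"jaw":-1,"x":-72,"y":-60,"z":0,"rz":-0.29},
  {"jaw":-1,"x":-108,"y":-90,"z":0,"rz":-0.44},
  {"jaw":-1,"x":-144,"y":-120,"z":0,"rz":-0.59},
  {"jaw":-1,"x":-180,"y":-150,"z":0,"rz":-0.74},
  {"jaw":-1,"x":-216,"y":-180,"z":0,"rz":-0.89},
  {"jaw":-1,"x":-252,"y":-210,"z":0,"rz":-1.04},
  {"jaw":-1,"x":-288,"y":-240,"z":0,"rz":-1.19},
])

```text
invalid input at $.targets[0]: expected keys jaw, x, y, z, rx, ry, rz
```

```bash
python3 - <<'E'
from rig import *
from h import *
plan(read_state(),[.485,.050,.30],down(75.5))
E
```

```text
t 0.15 tcp [ 0.3182 -0.6508  0.303 ] xang -63.9411014333496 shift [-556.3 -457.7    3.9] rot [-0.002  0.001 -2.434] F [0.3002 0.6385 0.1282] w 0.08558170100661329
```

All keys are needed.

Emit:
apply_moves([
  {"jaw":-1,"x":-36,"y":-30,"z":0,"rx":0,"ry":0,"rz":-0.14},
  {"jaw":-1,"x":-72,"y":-60,"z":0,"rx":0,"ry":0,"rz":-0.29},
  {"jaw":-1,"x":-108,"y":-90,"z":0,"rx":0,"ry":0,"rz":-0.44},
  {"jaw":-1,"x":-144,"y":-120,"z":0,"rx":0,"ry":0,"rz":-0.59},
  {"jaw":-1,"x":-180,"y":-150,"z":0,"rx":0,"ry":0,"rz":-0.74},
  {"jaw":-1,"x":-216,"y":-180,"z":0,"rx":0,"ry":0,"rz":-0.89},
  {"jaw":-1,"x":-252,"y":-210,"z":0,"rx":0,"ry":0,"rz":-1.04},
  {"jaw":-1,"x":-288,"y":-240,"z":0,"rx":0,"ry":0,"rz":-1.19},
])

```text
t: 0.95
tool_pos: [0.4076, -0.2853, 0.3039]
orientation: [[0.997, 0.08, 0.0], [0.08, -0.997, -0.0], [0.0, 0.0, -1.0]]
ft_force: [0.7, -0.4, -0.2]
grip_width: 0.0856
```

```bash
python3 - <<'E'
from rig import *
from h import *
plan(read_state(),[.485,.050,.30],down(75.5))
E
```

```text
t 0.95 tcp [ 0.4076 -0.2853  0.3039] xang 4.576776265078625 shift [ 104.  -328.1    3.9] rot [ 0.     0.    -1.238] F [ 0.7463 -0.3531 -0.1685] w 0.0855885358884194
```

Emit:
apply_moves([
  {"jaw":-1,"x":13,"y":-41,"z":0,"rx":0,"ry":0,"rz":-0.15},
  {"jaw":-1,"x":26,"y":-82,"z":0,"rx":0,"ry":0,"rz":-0.3},
  {"jaw":-1,"x":39,"y":-123,"z":0,"rx":0,"ry":0,"rz":-0.45},
  {"jaw":-1,"x":52,"y":-164,"z":0,"rx":0,"ry":0,"rz":-0.6},
  {"jaw":-1,"x":65,"y":-205,"z":0,"rx":0,"ry":0,"rz":-0.75},
  {"jaw":-1,"x":78,"y":-246,"z":0,"rx":0,"ry":0,"rz":-0.9},
  {"jaw":-1,"x":91,"y":-287,"z":0,"rx":0,"ry":0,"rz":-1.05},
  {"jaw":-1,"x":104,"y":-328,"z":0,"rx":0,"ry":0,"rz":-1.2},
])

```text
t: 1.75
tool_pos: [0.4871, 0.0491, 0.304]
orientation: [[0.287, 0.958, 0.0], [0.958, -0.287, -0.0], [-0.0, 0.0, -1.0]]
ft_force: [1.1, -0.9, 0.0]
grip_width: 0.085
```

Emit:
apply_moves([
  {"jaw":-1,"x":0,"y":0,"z":0,"rx":0,"ry":0,"rz":-0.04},
  {"jaw":-1,"x":0,"y":0,"z":0,"rx":0,"ry":0,"rz":-0.04},
])

```text
t: 1.95
tool_pos: [0.487, 0.049, 0.3038]
orientation: [[0.251, 0.968, -0.0], [0.968, -0.251, 0.001], [0.0, -0.0, -1.0]]
ft_force: [0.7, -0.4, -0.3]
grip_width: 0.0854
```

```bash
python3 - <<'E'
from rig import *
from h import *
cw=get_calibration("wrist");s=read_state()
cv2.imwrite("pics/w1.png",capture("wrist"))
plan(s,[.485,.050,.30],down(75.5))
print("grasp pt proj at .167",proj(cw,[s["tool_pos"]*[1,1,0]+[0,0,.176],[.487,.0498,.176],[.539,.036,.152]]))
import json;json.dump({k:np.asarray(v).tolist() for k,v in cw.items()},open("cw1.json","w"))
E
```

```text
t 1.95 tcp [0.487  0.049  0.3038] xang 75.44899758238547 shift [ 0.4 -2.2  3.8] rot [-0.    -0.    -0.001] F [ 0.7457 -0.4492 -0.2918] w 0.08535925461294433
grasp pt proj at .167 [[283.5789 225.4421]
 [284.621  225.1323]
 [283.9075 274.8378]]
```

View pics/w1.png

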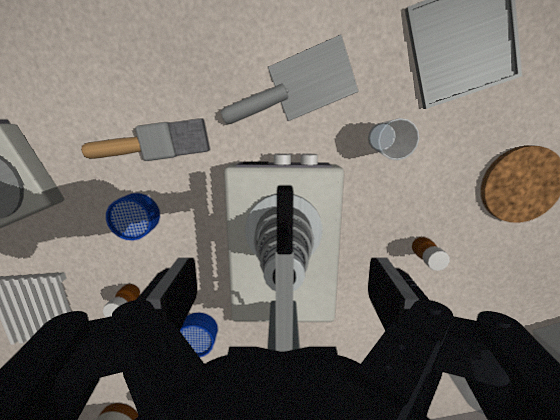

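The wrist view shows the handle in column 285, rows 186 to 253, in line with the jaws.

```bash
python3 - <<'E'
from h import *
import json
cw={k:np.array(v) for k,v in json.load(open("cw1.json")).items()}
for uv in[(285.5,187),(285,253),(283.5,346)]:print(plane(cw,uv,.176))
for uv in[(284,186),]:print(plane(cw,uv,.167))
# housing left/right edges at row 240
print(plane(cw,(227,167),.042),plane(cw,(342,167),.042))
E
```

```text
[0.4599 0.0574 0.176 ]
[0.5084 0.0446 0.176 ]
[0.5893 0.0225 0.176 ]
[0.4609 0.0561 0.167 ]
[ 0.4499 -0.0073  0.042 ] [0.4829 0.1196 0.042 ]
```

Emit:
apply_moves([
  {"jaw":-1,"x":1,"y":-2,"z":40,"rx":0,"ry":0,"rz":0},
  {"jaw":-1,"x":1,"y":-2,"z":70,"rx":0,"ry":0,"rz":0},
  {"jaw":-1,"x":1,"y":-2,"z":83,"rx":0,"ry":0,"rz":0},
  {"jaw":0,"x":1,"y":-2,"z":83,"rx":0,"ry":0,"rz":0},
  {"jaw":1,"x":1,"y":-2,"z":83,"rx":0,"ry":0,"rz":0},
  {"jaw":1,"x":1,"y":-2,"z":83,"rx":0,"ry":0,"rz":0},
  {"jaw":1,"x":1,"y":-2,"z":83,"rx":0,"ry":0,"rz":0},
  {"jaw":1,"x":1,"y":-2,"z":83,"rx":0,"ry":0,"rz":0},
], squeeze=30)

```text
t: 2.8
tool_pos: [0.4863, 0.0506, 0.222]
orientation: [[0.254, 0.967, 0.004], [0.967, -0.254, 0.003], [0.004, 0.003, -1.0]]
ft_force: [-0.0, 15.9, -1.9]
grip_width: 0.0121
```

Emit:
apply_moves([
  {"jaw":1,"x":0,"y":0,"z":0,"rx":0,"ry":0,"rz":0},
  {"jaw":1,"x":0,"y":0,"z":0,"rx":0,"ry":0,"rz":0},
  {"jaw":1,"x":0,"y":0,"z":0,"rx":0,"ry":0,"rz":0},
], squeeze=30)

```text
t: 3.1
tool_pos: [0.4864, 0.051, 0.2219]
orientation: [[0.253, 0.968, 0.003], [0.968, -0.253, 0.003], [0.003, 0.002, -1.0]]
ft_force: [-1.0, 4.3, 4.9]
grip_width: 0.0113
```

```bash
python3 - <<'E'
from rig import *
from h import *
s=read_state()
plan(s,[.485,.050,.221],down(75.5))
c=np.radians
for th in np.arange(0,1.5,.1):
    # handle at (-160,+2) in hinge frame rotates
    a=th;x=-160*np.cos(a)+2*np.sin(a);z=160*np.sin(a)+2*np.cos(a)
    print(round(th,2),"along(+y tool)",round(x+160,1),"z tool",round(-(z-2),1))
E
```

```text
t 3.1 tcp [0.4864 0.051  0.2219] xang 75.35671308824885 shift [-1.3 -1.1  0.9] rot [ 0.002 -0.003 -0.003] F [-0.9649  4.3489  4.9428] w 0.011313127837552579
0.0 along(+y tool) 0.0 z tool -0.0
0.1 along(+y tool) 1.0 z tool -16.0
0.2 along(+y tool) 3.6 z tool -31.7
0.3 along(+y tool) 7.7 z tool -47.2
0.4 along(+y tool) 13.4 z tool -62.1
0.5 along(+y tool) 20.5 z tool -76.5
0.6 along(+y tool) 29.1 z tool -90.0
0.7 along(+y tool) 38.9 z tool -102.6
0.8 along(+y tool) 50.0 z tool -114.2
0.9 along(+y tool) 62.1 z tool -124.6
1.0 along(+y tool) 75.2 z tool -133.7
1.1 along(+y tool) 89.2 z tool -141.5
1.2 along(+y tool) 103.9 z tool -147.9
1.3 along(+y tool) 119.1 z tool -152.7
1.4 along(+y tool) 134.8 z tool -156.0
```

Emit:
apply_moves([
  {"jaw":1,"x":0,"y":1,"z":-16,"rx":0,"ry":0,"rz":0},
  {"jaw":1,"x":0,"y":4,"z":-32,"rx":0,"ry":0,"rz":0},
  {"jaw":1,"x":0,"y":8,"z":-47,"rx":0,"ry":0,"rz":0},
  {"jaw":1,"x":0,"y":13,"z":-62,"rx":0,"ry":0,"rz":0},
  {"jaw":1,"x":0,"y":20,"z":-76,"rx":0,"ry":0,"rz":0},
  {"jaw":1,"x":0,"y":29,"z":-90,"rx":0,"ry":0,"rz":0},
  {"jaw":1,"x":0,"y":39,"z":-103,"rx":0,"ry":0,"rz":0},
  {"jaw":1,"x":0,"y":50,"z":-114,"rx":0,"ry":0,"rz":0},
], squeeze=30)

```text
t: 3.9
tool_pos: [0.5323, 0.0389, 0.3343]
orientation: [[0.253, 0.967, -0.004], [0.967, -0.253, 0.004], [0.003, -0.005, -1.0]]
ft_force: [0.5, 8.2, -6.1]
grip_width: 0.0114
```

```bash
python3 - <<'E'
from rig import *
from h import *
s=read_state()
plan(s,[.485,.050,.221],down(75.5))
cv2.imwrite("pics/s2.png",capture("side")[90:300,120:330].repeat(3,0).repeat(3,1)[:600])
E
```

```text
t 3.9 tcp [0.5323 0.0389 0.3343] xang 75.34924222967986 shift [ -1.6 -48.1 113.5] rot [-0.005 -0.003 -0.003] F [ 0.5247  8.2101 -6.1462] w 0.011378287966906885
```

View pics/s2.png

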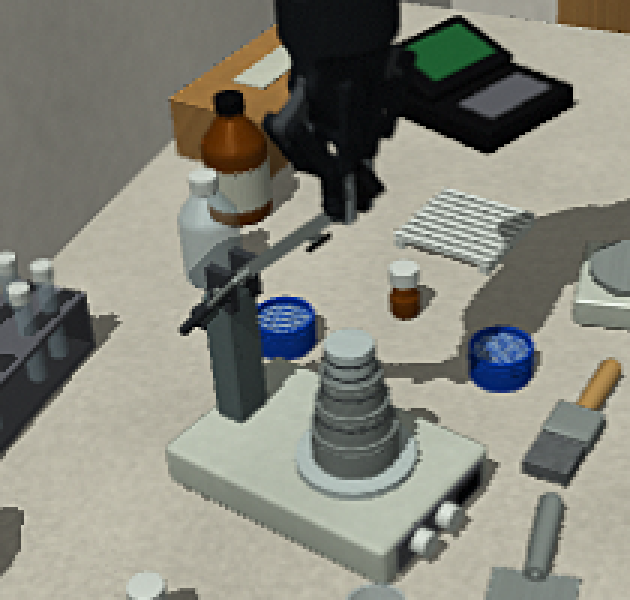

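The arm is rising with the grip, at about 0.8 rad, and the tower is undisturbed.

Emit:
apply_moves([
  {"jaw":1,"x":0,"y":12,"z":-10,"rx":0,"ry":0,"rz":0},
  {"jaw":1,"x":0,"y":25,"z":-20,"rx":0,"ry":0,"rz":0},
  {"jaw":1,"x":0,"y":39,"z":-27,"rx":0,"ry":0,"rz":0},
  {"jaw":1,"x":0,"y":54,"z":-34,"rx":0,"ry":0,"rz":0},
  {"jaw":1,"x":0,"y":69,"z":-39,"rx":0,"ry":0,"rz":0},
  {"jaw":1,"x":0,"y":85,"z":-42,"rx":0,"ry":0,"rz":0},
  {"jaw":1,"x":0,"y":101,"z":-44,"rx":0,"ry":0,"rz":0},
  {"jaw":1,"x":0,"y":101,"z":-44,"rx":0,"ry":0,"rz":0},
], squeeze=30)

```text
t: 4.75
tool_pos: [0.6335, 0.0123, 0.3792]
orientation: [[0.254, 0.967, 0.003], [0.967, -0.254, 0.004], [0.005, 0.002, -1.0]]
ft_force: [3.6, 4.3, 0.4]
grip_width: 0.0109
```

Emit:
apply_moves([
  {"jaw":-1,"x":0,"y":0,"z":0,"rx":0,"ry":0,"rz":0},
  {"jaw":-1,"x":0,"y":0,"z":0,"rx":0,"ry":0,"rz":0},
  {"jaw":-1,"x":0,"y":0,"z":0,"rx":0,"ry":0,"rz":0},
  {"jaw":-1,"x":0,"y":0,"z":0,"rx":0,"ry":0,"rz":0},
  {"jaw":-1,"x":0,"y":0,"z":0,"rx":0,"ry":0,"rz":0},
], squeeze=30)

```text
t: 5.25
tool_pos: [0.6311, 0.0103, 0.3788]
orientation: [[0.254, 0.967, -0.0], [0.967, -0.254, -0.001], [-0.001, -0.0, -1.0]]
ft_force: [-0.5, 0.0, -0.2]
grip_width: 0.0826
```

```bash
python3 - <<'E'
from rig import *
from h import *
s=read_state()
plan(s,[.538,.0365,.40],down(75.5))
cv2.imwrite("pics/s3.png",capture("side")[90:300,120:330].repeat(3,0).repeat(3,1)[:600])
E
```

```text
t 5.25 tcp [0.6311 0.0103 0.3788] xang 75.26568946252378 shift [  1.6 -96.7 -21.1] rot [-0.     0.001 -0.004] F [-0.4514  0.038  -0.2114] w 0.08262944342447026
```

View pics/s3.png

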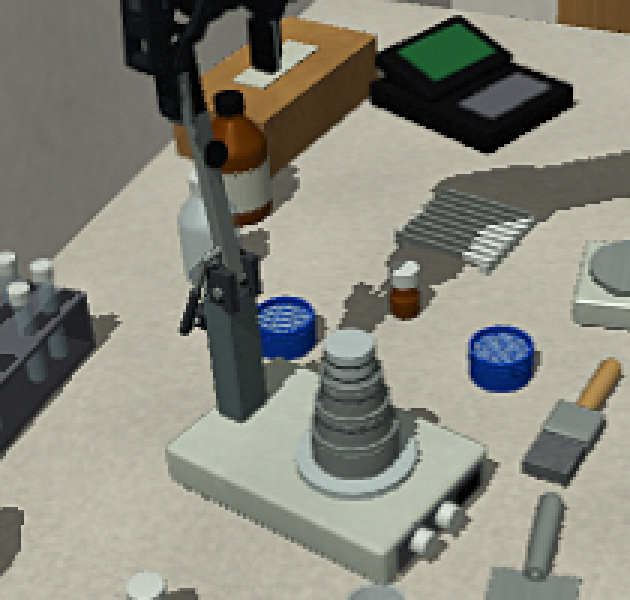

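The clamp is upright against its stop. I back out upward, then move over the tower.

Emit:
apply_moves([
  {"jaw":-1,"x":0,"y":0,"z":-30,"rx":0,"ry":0,"rz":0},
  {"jaw":-1,"x":0,"y":-10,"z":-50,"rx":0,"ry":0,"rz":0},
  {"jaw":-1,"x":0,"y":-50,"z":-50,"rx":0,"ry":0,"rz":0},
  {"jaw":-1,"x":1,"y":-90,"z":-30,"rx":0,"ry":0,"rz":0},
  {"jaw":-1,"x":1,"y":-97,"z":15,"rx":0,"ry":0,"rz":0},
  {"jaw":-1,"x":1,"y":-97,"z":60,"rx":0,"ry":0,"rz":0},
  {"jaw":-1,"x":1,"y":-97,"z":80,"rx":0,"ry":0,"rz":0},
  {"jaw":-1,"x":1,"y":-97,"z":80,"rx":0,"ry":0,"rz":0},
])

```text
t: 6.1
tool_pos: [0.5354, 0.036, 0.2967]
orientation: [[0.253, 0.967, -0.006], [0.967, -0.253, -0.001], [-0.002, -0.005, -1.0]]
ft_force: [-0.1, -0.8, -0.2]
grip_width: 0.0855
```

```bash
python3 - <<'E'
from rig import *
from h import *
import json
cw=get_calibration("wrist");s=read_state()
im=capture("wrist");cv2.imwrite("pics/w4.png",im)
im=capture("top");cv2.imwrite("pics/t4.png",im)
json.dump({k:np.asarray(v).tolist() for k,v in cw.items()},open("cw4.json","w"))
plan(s,[.538,.0365,.203],down(75.5))
print(proj(cw,[s["tool_pos"]*[1,1,0]+[0,0,.152],[.538,.0365,.152]]))
E
```

```text
t 6.1 tcp [0.5354 0.036  0.2967] xang 75.32846878304782 shift [ 1.4  2.9 93.7] rot [-0.005  0.002 -0.003] F [-0.1056 -0.796  -0.1768] w 0.08550539171800492
[[283.9962 218.7906]
 [285.4644 221.6504]]
```

View pics/w4.png

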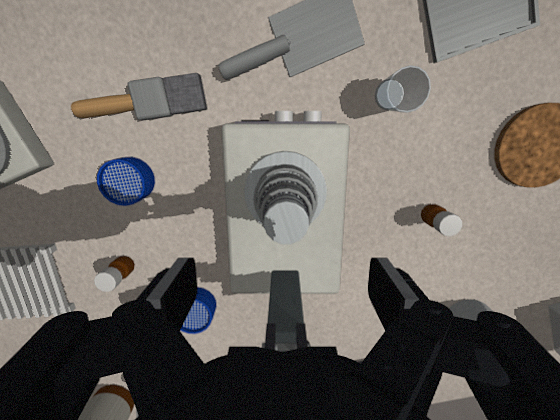

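View pics/t4.png

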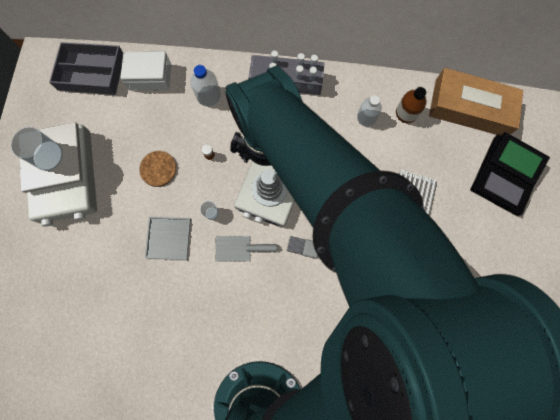

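```bash
python3 - <<'E'
import cv2
t=cv2.imread("pics/w4.png")
cv2.imwrite("pics/w4z.png",cv2.resize(t[140:260,230:340],None,fx=5,fy=5,interpolation=cv2.INTER_CUBIC))
E
```

```text
(no output)
```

View pics/w4z.png

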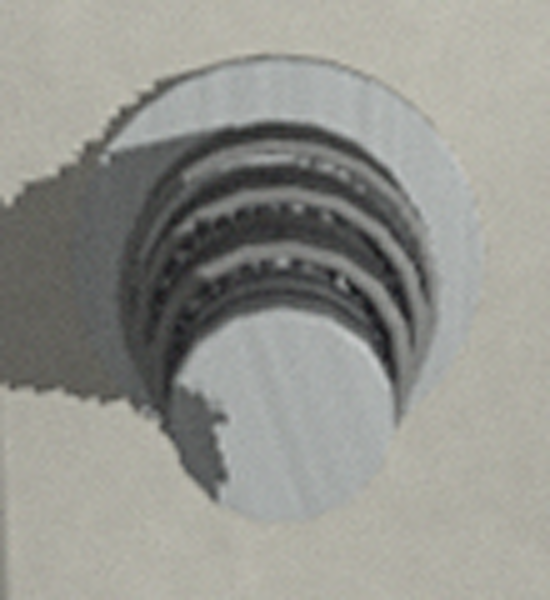

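Emit:
apply_moves([
  {"jaw":-1,"x":2,"y":3,"z":40,"rx":0,"ry":0,"rz":0},
  {"jaw":-1,"x":2,"y":3,"z":75,"rx":0,"ry":0,"rz":0},
  {"jaw":-0.5,"x":2,"y":3,"z":90,"rx":0,"ry":0,"rz":0},
  {"jaw":-0.3,"x":2,"y":3,"z":95,"rx":0,"ry":0,"rz":0},
  {"jaw":-0.1,"x":2,"y":3,"z":95,"rx":0,"ry":0,"rz":0},
  {"jaw":0.1,"x":2,"y":3,"z":95,"rx":0,"ry":0,"rz":0},
  {"jaw":0.2,"x":2,"y":3,"z":95,"rx":0,"ry":0,"rz":0},
  {"jaw":0.3,"x":2,"y":3,"z":95,"rx":0,"ry":0,"rz":0},
], squeeze=30)

```text
t: 7.0
tool_pos: [0.5424, 0.0379, 0.2057]
orientation: [[0.254, 0.967, 0.003], [0.967, -0.254, 0.0], [0.001, 0.003, -1.0]]
ft_force: [-0.4, 0.1, 7.3]
grip_width: 0.0351
```

Emit:
apply_moves([
  {"jaw":0.5,"x":0,"y":0,"z":0,"rx":0,"ry":0,"rz":0},
  {"jaw":1,"x":0,"y":0,"z":0,"rx":0,"ry":0,"rz":0},
  {"jaw":1,"x":0,"y":0,"z":0,"rx":0,"ry":0,"rz":0},
  {"jaw":1,"x":0,"y":0,"z":0,"rx":0,"ry":0,"rz":0},
], squeeze=30)

```text
t: 7.4
tool_pos: [0.5423, 0.0379, 0.2057]
orientation: [[0.254, 0.967, 0.003], [0.967, -0.254, 0.0], [0.001, 0.003, -1.0]]
ft_force: [-2.3, -0.4, 6.8]
grip_width: 0.035
```

```bash
python3 - <<'E'
from rig import *
from h import *
s=read_state()
plan(s,[.538,.0365,.203],down(75.5))
cv2.imwrite("pics/s5.png",capture("side")[90:300,120:330].repeat(3,0).repeat(3,1)[:600])
E
```

```text
t 7.4 tcp [0.5423 0.0379 0.2057] xang 75.28251135966303 shift [-2.5 -3.9  2.7] rot [ 0.003 -0.001 -0.004] F [-2.2994 -0.4024  6.8392] w 0.03499705037224113
```

View pics/s5.png

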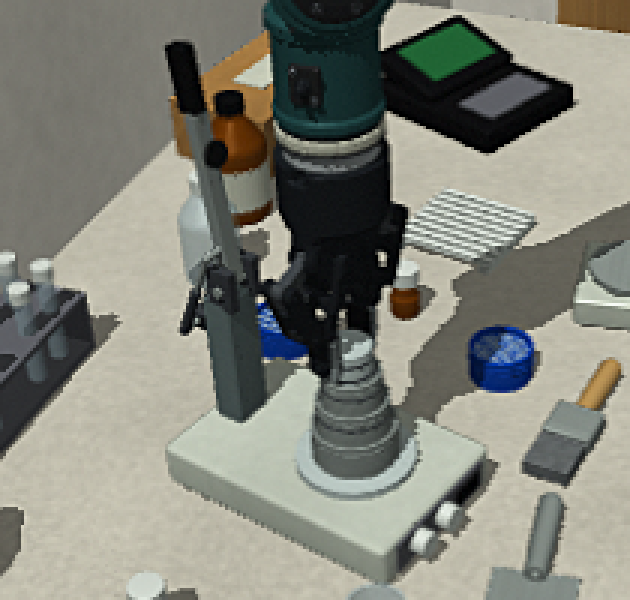

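Emit:
apply_moves([
  {"jaw":1,"x":0,"y":0,"z":-4,"rx":0,"ry":0,"rz":0},
  {"jaw":1,"x":0,"y":0,"z":-10,"rx":0,"ry":0,"rz":0},
  {"jaw":1,"x":0,"y":0,"z":-20,"rx":0,"ry":0,"rz":0},
  {"jaw":1,"x":0,"y":0,"z":-40,"rx":0,"ry":0,"rz":0},
  {"jaw":1,"x":0,"y":0,"z":-50,"rx":0,"ry":0,"rz":0},
  {"jaw":1,"x":0,"y":0,"z":-50,"rx":0,"ry":0,"rz":0},
], squeeze=30)

```text
t: 8.05
tool_pos: [0.5422, 0.0378, 0.2557]
orientation: [[0.254, 0.967, 0.004], [0.967, -0.254, 0.0], [0.001, 0.004, -1.0]]
ft_force: [0.4, 0.7, -1.3]
grip_width: 0.0347
```

```bash
python3 - <<'E'
from rig import *
from h import *
s=read_state()
plan(s,[.569,.343,.25],down(103))
a=capture("side")[90:300,120:330].repeat(2,0).repeat(2,1);b=capture("wrist")[100:310,180:390].repeat(2,0).repeat(2,1)[:420,:370]
cv2.imwrite("pics/s6.png",np.hstack([a,b]))
E
```

```text
t 8.05 tcp [0.5422 0.0378 0.2557] xang 75.27355890877557 shift [302.  -51.7   5.9] rot [ 0.004 -0.    -0.484] F [ 0.3704  0.7397 -1.2805] w 0.034741541699919866
```

View pics/s6.png

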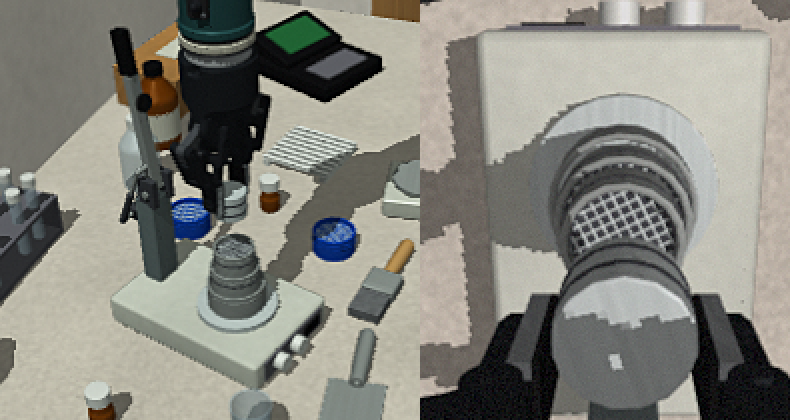

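```bash
cat >> h.py <<'E'
def held(cw,s,uv,ztop):
    P=plane(cw,uv,ztop);print("held off in tool",s["orientation"].T@(P-s["tool_pos"])*1000)
E
python3 - <<'E'
from rig import *
from h import *
s=read_state();cw=get_calibration("wrist")
held(cw,s,(282.5,271),.202)
E
```

```text
held off in tool [-0.9136 -5.0293 51.9472]
```

```bash
python3 - <<'E'
from rig import *
from h import *
plan(read_state(),[.574,.344,.2557],down(103))
E
```

```text
t 8.15 tcp [0.5411 0.0373 0.2539] xang 75.27558831219221 shift [304.9 -46.2  -1.8] rot [ 0.     0.    -0.484] F [-0.0515  0.0028 -0.9982] w 0.03452679956335512
```

Emit:
apply_moves([
  {"jaw":1,"x":40,"y":-6,"z":0,"rx":0,"ry":0,"rz":-0.06},
  {"jaw":1,"x":80,"y":-12,"z":0,"rx":0,"ry":0,"rz":-0.12},
  {"jaw":1,"x":120,"y":-18,"z":0,"rx":0,"ry":0,"rz":-0.18},
  {"jaw":1,"x":160,"y":-24,"z":0,"rx":0,"ry":0,"rz":-0.24},
  {"jaw":1,"x":200,"y":-30,"z":0,"rx":0,"ry":0,"rz":-0.3},
  {"jaw":1,"x":240,"y":-36,"z":0,"rx":0,"ry":0,"rz":-0.36},
  {"jaw":1,"x":280,"y":-42,"z":0,"rx":0,"ry":0,"rz":-0.42},
  {"jaw":1,"x":305,"y":-46,"z":0,"rx":0,"ry":0,"rz":-0.48},
], squeeze=30)

```text
t: 8.95
tool_pos: [0.5732, 0.3479, 0.2529]
orientation: [[-0.227, 0.974, -0.001], [0.974, 0.227, 0.002], [0.002, -0.001, -1.0]]
ft_force: [-0.3, -0.2, -1.4]
grip_width: 0.0351
```

Emit:
apply_moves([
  {"jaw":1,"x":0,"y":0,"z":40,"rx":0,"ry":0,"rz":0},
  {"jaw":1,"x":0,"y":0,"z":80,"rx":0,"ry":0,"rz":0},
  {"jaw":1,"x":0,"y":0,"z":110,"rx":0,"ry":0,"rz":0},
  {"jaw":1,"x":0,"y":0,"z":130,"rx":0,"ry":0,"rz":0},
  {"jaw":1,"x":0,"y":0,"z":130,"rx":0,"ry":0,"rz":0},
  {"jaw":1,"x":0,"y":0,"z":130,"rx":0,"ry":0,"rz":0},
], squeeze=30)

```text
t: 9.55
tool_pos: [0.5743, 0.3446, 0.124]
orientation: [[-0.222, 0.975, -0.0], [0.975, 0.222, 0.0], [0.0, 0.0, -1.0]]
ft_force: [0.2, -0.5, -0.2]
grip_width: 0.0346
```

```bash
python3 - <<'E'
from rig import *
from h import *
s=read_state()
plan(s,[.574,.344,.0937],down(103))
a=capture("side")[270:400,90:220].repeat(3,0).repeat(3,1);b=capture("wrist")[100:310,180:390].repeat(2,0).repeat(2,1)[:390,:400]
cv2.imwrite("pics/s7.png",np.hstack([a,b]))
E
```

```text
t 9.55 tcp [0.5743 0.3446 0.124 ] xang 102.79870279838082 shift [-0.6 -0.4 30.3] rot [ 0.    -0.    -0.004] F [ 0.202  -0.533  -0.2445] w 0.03459700430873519
```

View pics/s7.png

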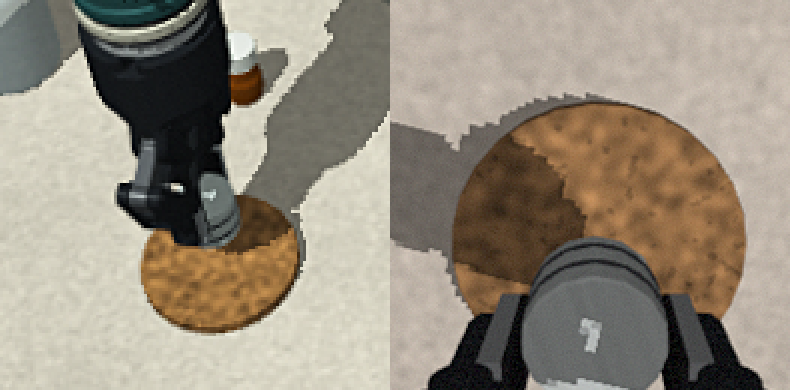

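The lid is held upright, centred over the pad.

Emit:
apply_moves([
  {"jaw":1,"x":0,"y":0,"z":15,"rx":0,"ry":0,"rz":0},
  {"jaw":1,"x":0,"y":0,"z":23,"rx":0,"ry":0,"rz":0},
  {"jaw":1,"x":0,"y":0,"z":27,"rx":0,"ry":0,"rz":0},
  {"jaw":1,"x":0,"y":0,"z":29,"rx":0,"ry":0,"rz":0},
  {"jaw":1,"x":0,"y":0,"z":30,"rx":0,"ry":0,"rz":0},
  {"jaw":1,"x":0,"y":0,"z":30,"rx":0,"ry":0,"rz":0},
], squeeze=30)

```text
t: 10.25
tool_pos: [0.5742, 0.3444, 0.094]
orientation: [[-0.222, 0.975, 0.0], [0.975, 0.222, 0.0], [0.0, 0.0, -1.0]]
ft_force: [0.6, -0.6, -0.1]
grip_width: 0.0351
```

No contact yet, so I lower further in 1 mm steps.

Emit:
apply_moves([
  {"jaw":1,"x":0,"y":0,"z":1,"rx":0,"ry":0,"rz":0},
  {"jaw":1,"x":0,"y":0,"z":2,"rx":0,"ry":0,"rz":0},
  {"jaw":1,"x":0,"y":0,"z":2,"rx":0,"ry":0,"rz":0},
], squeeze=30)

```text
t: 10.55
tool_pos: [0.5743, 0.3446, 0.0938]
orientation: [[-0.221, 0.975, 0.001], [0.975, 0.221, -0.0], [-0.001, 0.001, -1.0]]
ft_force: [-1.4, -2.7, 10.2]
grip_width: 0.0348
```

Emit:
apply_moves([
  {"jaw":-0.2,"x":0,"y":0,"z":-1,"rx":0,"ry":0,"rz":0},
  {"jaw":-1,"x":0,"y":0,"z":-1,"rx":0,"ry":0,"rz":0},
  {"jaw":-1,"x":0,"y":0,"z":-1,"rx":0,"ry":0,"rz":0},
  {"jaw":-1,"x":0,"y":0,"z":-1,"rx":0,"ry":0,"rz":0},
  {"jaw":-1,"x":0,"y":0,"z":-20,"rx":0,"ry":0,"rz":0},
  {"jaw":-1,"x":0,"y":0,"z":-60,"rx":0,"ry":0,"rz":0},
  {"jaw":-1,"x":0,"y":0,"z":-110,"rx":0,"ry":0,"rz":0},
  {"jaw":-1,"x":0,"y":0,"z":-150,"rx":0,"ry":0,"rz":0},
], squeeze=30)

```text
t: 11.35
tool_pos: [0.5743, 0.345, 0.2456]
orientation: [[-0.222, 0.975, 0.002], [0.975, 0.222, 0.002], [0.002, 0.002, -1.0]]
ft_force: [1.5, 0.1, -0.0]
grip_width: 0.0853
```

```bash
python3 - <<'E'
from rig import *
from h import *
cw=get_calibration("wrist");s=read_state()
im=capture("wrist");cv2.imwrite("pics/w8.png",im)
plan(s,[.5385,.0375,.245],down(75.3))
print(proj(cw,[.5689,.3429,.04]),proj(cw,[.5689,.3429,.01]))
E
```

```text
t 11.35 tcp [0.5743 0.345  0.2456] xang 102.82401254019881 shift [-291.9 -103.1   -0. ] rot [ 0.002 -0.002  0.48 ] F [ 1.5264  0.1198 -0.0481] w 0.08527825496450518
[[282.1886 192.4243]] [[282.1612 185.7505]]
```

View pics/w8.png

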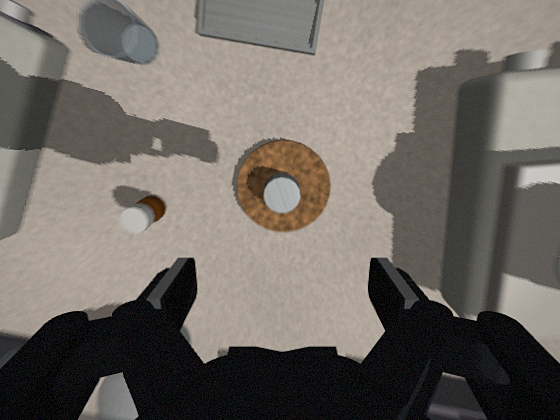

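Emit:
apply_moves([
  {"jaw":-1,"x":-40,"y":-14,"z":-20,"rx":0,"ry":0,"rz":0.06},
  {"jaw":-1,"x":-80,"y":-29,"z":-25,"rx":0,"ry":0,"rz":0.12},
  {"jaw":-1,"x":-120,"y":-43,"z":-25,"rx":0,"ry":0,"rz":0.18},
  {"jaw":-1,"x":-160,"y":-58,"z":-25,"rx":0,"ry":0,"rz":0.24},
  {"jaw":-1,"x":-200,"y":-72,"z":-25,"rx":0,"ry":0,"rz":0.3},
  {"jaw":-1,"x":-240,"y":-87,"z":-25,"rx":0,"ry":0,"rz":0.36},
  {"jaw":-1,"x":-280,"y":-101,"z":-25,"rx":0,"ry":0,"rz":0.42},
  {"jaw":-1,"x":-291,"y":-105,"z":-25,"rx":0,"ry":0,"rz":0.48},
])

```text
t: 12.2
tool_pos: [0.5352, 0.0314, 0.267]
orientation: [[0.263, 0.965, -0.002], [0.965, -0.263, -0.004], [-0.004, -0.0, -1.0]]
ft_force: [-0.0, 0.1, -0.0]
grip_width: 0.0851
```

Emit:
apply_moves([
  {"jaw":-1,"x":0,"y":0,"z":0,"rx":0,"ry":0,"rz":0},
  {"jaw":-1,"x":0,"y":0,"z":0,"rx":0,"ry":0,"rz":0},
  {"jaw":-1,"x":0,"y":0,"z":0,"rx":0,"ry":0,"rz":0},
])

```text
t: 12.5
tool_pos: [0.5366, 0.0397, 0.2675]
orientation: [[0.25, 0.968, 0.001], [0.968, -0.25, 0.002], [0.002, 0.001, -1.0]]
ft_force: [0.2, 0.3, 0.5]
grip_width: 0.0854
```

```bash
python3 - <<'E'
from rig import *
from h import *
cw=get_calibration("wrist");s=read_state()
im=capture("wrist");cv2.imwrite("pics/w9.png",cv2.resize(im[140:260,230:340],None,fx=5,fy=5,interpolation=cv2.INTER_CUBIC))
plan(s,[.536,.038,.18],down(75.3))
print(proj(cw,[s["tool_pos"]*[1,1,0]+[0,0,.128],[.536,.038,.128]]))
E
```

```text
t 12.5 tcp [0.5366 0.0397 0.2675] xang 75.52606118510126 shift [-2.  -0.2 87.5] rot [ 0.001 -0.002  0.004] F [0.2035 0.2621 0.4573] w 0.08544501032704706
[[283.1866 219.8734]
 [280.8308 219.7173]]
```

View pics/w9.png

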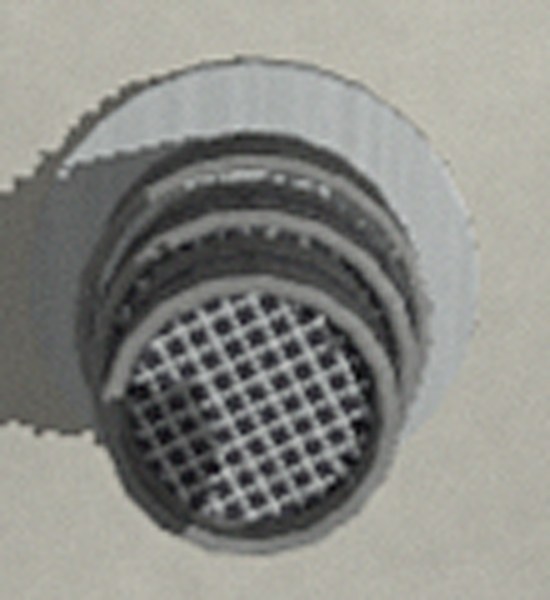

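Emit:
apply_moves([
  {"jaw":-1,"x":-2,"y":2,"z":40,"rx":0,"ry":0,"rz":0},
  {"jaw":-1,"x":-2,"y":2,"z":72,"rx":0,"ry":0,"rz":0},
  {"jaw":-0.7,"x":-2,"y":2,"z":86,"rx":0,"ry":0,"rz":0},
  {"jaw":-0.5,"x":-2,"y":2,"z":89,"rx":0,"ry":0,"rz":0},
  {"jaw":-0.3,"x":-2,"y":2,"z":89,"rx":0,"ry":0,"rz":0},
  {"jaw":-0.1,"x":-2,"y":2,"z":89,"rx":0,"ry":0,"rz":0},
  {"jaw":0.1,"x":-2,"y":2,"z":89,"rx":0,"ry":0,"rz":0},
  {"jaw":0.2,"x":-2,"y":2,"z":89,"rx":0,"ry":0,"rz":0},
], squeeze=30)

```text
t: 13.35
tool_pos: [0.5387, 0.0354, 0.1794]
orientation: [[0.254, 0.967, 0.003], [0.967, -0.254, 0.001], [0.002, 0.003, -1.0]]
ft_force: [-0.6, 1.0, 5.4]
grip_width: 0.0448
```

Emit:
apply_moves([
  {"jaw":0.5,"x":0,"y":0,"z":0,"rx":0,"ry":0,"rz":0},
  {"jaw":1,"x":0,"y":0,"z":0,"rx":0,"ry":0,"rz":0},
  {"jaw":1,"x":0,"y":0,"z":0,"rx":0,"ry":0,"rz":0},
  {"jaw":1,"x":0,"y":0,"z":0,"rx":0,"ry":0,"rz":0},
], squeeze=30)

```text
t: 13.75
tool_pos: [0.5387, 0.0354, 0.1794]
orientation: [[0.254, 0.967, 0.003], [0.967, -0.254, 0.001], [0.002, 0.003, -1.0]]
ft_force: [-0.5, 1.5, 7.1]
grip_width: 0.0449
```

Emit:
apply_moves([
  {"jaw":1,"x":0,"y":0,"z":-4,"rx":0,"ry":0,"rz":0},
  {"jaw":1,"x":0,"y":0,"z":-10,"rx":0,"ry":0,"rz":0},
  {"jaw":1,"x":0,"y":0,"z":-20,"rx":0,"ry":0,"rz":0},
  {"jaw":1,"x":0,"y":0,"z":-40,"rx":0,"ry":0,"rz":0},
  {"jaw":1,"x":0,"y":0,"z":-60,"rx":0,"ry":0,"rz":0},
  {"jaw":1,"x":0,"y":0,"z":-60,"rx":0,"ry":0,"rz":0},
  {"jaw":1,"x":0,"y":0,"z":-60,"rx":0,"ry":0,"rz":0},
], squeeze=30)

```text
t: 14.45
tool_pos: [0.5376, 0.0344, 0.2383]
orientation: [[0.254, 0.967, 0.001], [0.967, -0.254, -0.0], [-0.0, 0.001, -1.0]]
ft_force: [-0.4, 0.1, -1.1]
grip_width: 0.0446
```

```bash
python3 - <<'E'
from rig import *
from h import *
cw=get_calibration("wrist");s=read_state()
plan(s,[.578,-.342,.24],down(44))
a=capture("side")[90:300,120:330].repeat(2,0).repeat(2,1);b=capture("wrist")[100:310,180:390].repeat(2,0).repeat(2,1)[:420,:370]
cv2.imwrite("pics/s10.png",np.hstack([a,b]))
E
```

```text
t 14.45 tcp [0.5376 0.0344 0.2383] xang 75.25699355159618 shift [-353.7  134.8   -1.6] rot [ 0.001 -0.     0.546] F [-0.392   0.0601 -1.1262] w 0.04463271109755984
```

View pics/s10.png

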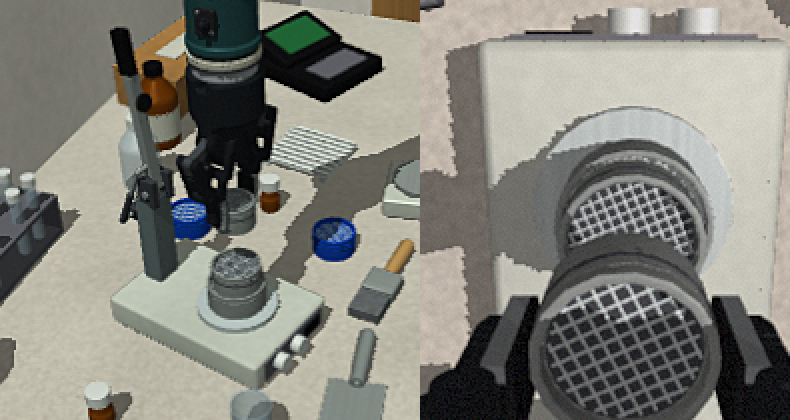

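```bash
python3 - <<'E'
from rig import *
from h import *
cw=get_calibration("wrist");s=read_state()
held(cw,s,(283,277),.187)
R=down(44);off=np.array([-.9,-1,0])*1e-3
plan(s,np.array([.5784,-.3419,.2383])-R@np.array([-.5e-3,-1.5e-3,0]),R)
E
```

```text
held off in tool [-0.6979 -2.8848 50.2101]
t 14.55 tcp [0.537  0.0343 0.2372] xang 75.27403819858307 shift [-353.7  137.2   -1. ] rot [-0.001  0.001  0.546] F [-0.2564 -0.3202 -0.7802] w 0.04490070537749659
```

Emit:
apply_moves([
  {"jaw":1,"x":-44,"y":17,"z":0,"rx":0,"ry":0,"rz":0.07},
  {"jaw":1,"x":-88,"y":34,"z":0,"rx":0,"ry":0,"rz":0.14},
  {"jaw":1,"x":-132,"y":51,"z":0,"rx":0,"ry":0,"rz":0.21},
  {"jaw":1,"x":-176,"y":68,"z":0,"rx":0,"ry":0,"rz":0.28},
  {"jaw":1,"x":-220,"y":85,"z":0,"rx":0,"ry":0,"rz":0.35},
  {"jaw":1,"x":-264,"y":102,"z":0,"rx":0,"ry":0,"rz":0.42},
  {"jaw":1,"x":-308,"y":119,"z":0,"rx":0,"ry":0,"rz":0.49},
  {"jaw":1,"x":-354,"y":137,"z":0,"rx":0,"ry":0,"rz":0.55},
], squeeze=30)

```text
t: 15.35
tool_pos: [0.5796, -0.3437, 0.2364]
orientation: [[0.723, 0.69, -0.002], [0.69, -0.723, 0.001], [-0.001, -0.003, -1.0]]
ft_force: [2.0, 0.5, -2.1]
grip_width: 0.0449
```

Emit:
apply_moves([
  {"jaw":1,"x":0,"y":0,"z":35,"rx":0,"ry":0,"rz":0},
  {"jaw":1,"x":0,"y":0,"z":70,"rx":0,"ry":0,"rz":0},
  {"jaw":1,"x":0,"y":0,"z":100,"rx":0,"ry":0,"rz":0},
  {"jaw":1,"x":0,"y":0,"z":115,"rx":0,"ry":0,"rz":0},
  {"jaw":1,"x":0,"y":0,"z":115,"rx":0,"ry":0,"rz":0},
  {"jaw":1,"x":0,"y":0,"z":115,"rx":0,"ry":0,"rz":0},
], squeeze=30)

```text
t: 15.95
tool_pos: [0.5807, -0.3423, 0.1231]
orientation: [[0.722, 0.692, 0.0], [0.692, -0.722, 0.0], [0.0, 0.0, -1.0]]
ft_force: [0.7, -1.0, -0.6]
grip_width: 0.045
```

```bash
python3 - <<'E'
from rig import *
from h import *
s=read_state();R=down(44)
plan(s,np.array([.5784,-.3419,.0974])-R@np.array([-.5e-3,-1.5e-3,0]),R)
im=capture("wrist");cv2.imwrite("pics/w11.png",im)
E
```

```text
t 15.95 tcp [ 0.5807 -0.3423  0.1231] xang 43.80080496071405 shift [-0.9 -0.4 25.7] rot [ 0.    -0.    -0.003] F [ 0.6865 -0.9968 -0.6168] w 0.04496693576402129
```

View pics/w11.png

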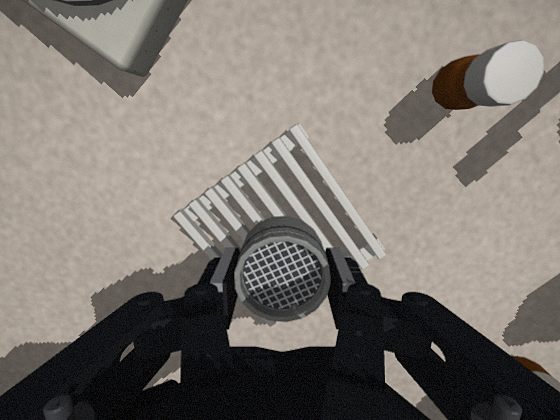

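```bash
python3 - <<'E'
from rig import *
from h import *
cw=get_calibration("wrist")
A,B,C=[plane(cw,u,.016) for u in[(173,214),(385,250),(296,124)]]
print(A,B,C,(A+B)/2,np.linalg.norm(A-C),np.linalg.norm(B-C))
E
```

```text
[ 0.5204 -0.381   0.016 ] [ 0.638  -0.3034  0.016 ] [ 0.5384 -0.2869  0.016 ] [ 0.5792 -0.3422  0.016 ] 0.09584963437968884 0.10095275398315308
```

The rack centre comes out at (0.579,-0.342), which agrees with the top view.

Emit:
apply_moves([
  {"jaw":1,"x":0,"y":0,"z":12,"rx":0,"ry":0,"rz":0},
  {"jaw":1,"x":0,"y":0,"z":20,"rx":0,"ry":0,"rz":0},
  {"jaw":1,"x":0,"y":0,"z":24,"rx":0,"ry":0,"rz":0},
  {"jaw":1,"x":0,"y":0,"z":26,"rx":0,"ry":0,"rz":0},
  {"jaw":1,"x":0,"y":0,"z":26,"rx":0,"ry":0,"rz":0},
], squeeze=30)

```text
t: 16.5
tool_pos: [0.5799, -0.3423, 0.0975]
orientation: [[0.722, 0.692, -0.001], [0.692, -0.722, -0.0], [-0.001, -0.001, -1.0]]
ft_force: [-2.6, 0.7, 4.9]
grip_width: 0.0447
```

Emit:
apply_moves([
  {"jaw":1,"x":0,"y":0,"z":1,"rx":0,"ry":0,"rz":0},
  {"jaw":1,"x":0,"y":0,"z":1,"rx":0,"ry":0,"rz":0},
], squeeze=30)

```text
t: 16.7
tool_pos: [0.5799, -0.3423, 0.0975]
orientation: [[0.722, 0.692, -0.001], [0.692, -0.722, -0.001], [-0.001, -0.001, -1.0]]
ft_force: [-4.3, 0.6, 8.9]
grip_width: 0.045
```

Contact is at the expected height, so I release.

Emit:
apply_moves([
  {"jaw":-0.4,"x":0,"y":0,"z":-1,"rx":0,"ry":0,"rz":0},
  {"jaw":-1,"x":0,"y":0,"z":-1,"rx":0,"ry":0,"rz":0},
  {"jaw":-1,"x":0,"y":0,"z":-1,"rx":0,"ry":0,"rz":0},
  {"jaw":-1,"x":0,"y":0,"z":-1,"rx":0,"ry":0,"rz":0},
  {"jaw":-1,"x":0,"y":0,"z":-20,"rx":0,"ry":0,"rz":0},
  {"jaw":-1,"x":0,"y":0,"z":-60,"rx":0,"ry":0,"rz":0},
  {"jaw":-1,"x":0,"y":0,"z":-110,"rx":0,"ry":0,"rz":0},
  {"jaw":-1,"x":0,"y":0,"z":-140,"rx":0,"ry":0,"rz":0},
], squeeze=30)

```text
t: 17.5
tool_pos: [0.5818, -0.3426, 0.2409]
orientation: [[0.722, 0.692, 0.005], [0.692, -0.722, -0.002], [0.002, 0.005, -1.0]]
ft_force: [0.8, 0.5, -0.2]
grip_width: 0.0852
```

```bash
python3 - <<'E'
from rig import *
from h import *
cw=get_calibration("wrist");s=read_state()
im=capture("wrist");cv2.imwrite("pics/w12.png",im)
plan(s,[.5375,.037,.25],down(75.3))
print(proj(cw,[[.5788,-.342,.046],[.5788,-.342,.016]]))
E
```

```text
t 17.5 tcp [ 0.5818 -0.3426  0.2409] xang 43.79455181656356 shift [ 230.7 -304.6  -10.1] rot [ 0.006 -0.001 -0.55 ] F [ 0.8424  0.4816 -0.1578] w 0.08519010112077076
[[280.5463 196.7204]
 [280.6085 189.3353]]
```

View pics/w12.png

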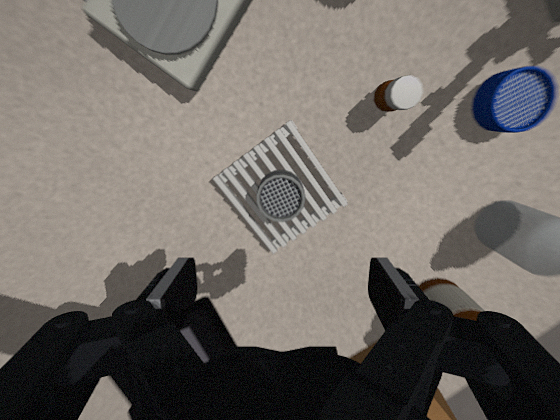

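Emit:
apply_moves([
  {"jaw":-1,"x":27,"y":-36,"z":-20,"rx":0,"ry":0,"rz":-0.07},
  {"jaw":-1,"x":54,"y":-71,"z":-30,"rx":0,"ry":0,"rz":-0.14},
  {"jaw":-1,"x":81,"y":-107,"z":-30,"rx":0,"ry":0,"rz":-0.21},
  {"jaw":-1,"x":108,"y":-143,"z":-30,"rx":0,"ry":0,"rz":-0.28},
  {"jaw":-1,"x":135,"y":-178,"z":-30,"rx":0,"ry":0,"rz":-0.35},
  {"jaw":-1,"x":162,"y":-214,"z":-30,"rx":0,"ry":0,"rz":-0.42},
  {"jaw":-1,"x":190,"y":-251,"z":-20,"rx":0,"ry":0,"rz":-0.48},
  {"jaw":-1,"x":218,"y":-288,"z":-10,"rx":0,"ry":0,"rz":-0.55},
])

```text
t: 18.35
tool_pos: [0.5384, 0.018, 0.247]
orientation: [[0.252, 0.968, 0.003], [0.968, -0.252, -0.0], [0.0, 0.003, -1.0]]
ft_force: [-0.1, 0.2, -0.3]
grip_width: 0.0853
```

Emit:
apply_moves([
  {"jaw":-1,"x":13,"y":-12,"z":0,"rx":0,"ry":0,"rz":0},
  {"jaw":-1,"x":13,"y":-12,"z":0,"rx":0,"ry":0,"rz":0},
  {"jaw":-1,"x":13,"y":-12,"z":0,"rx":0,"ry":0,"rz":0},
  {"jaw":-1,"x":13,"y":-12,"z":0,"rx":0,"ry":0,"rz":0},
])

```text
t: 18.75
tool_pos: [0.5308, 0.0302, 0.2463]
orientation: [[0.257, 0.967, 0.001], [0.967, -0.257, -0.001], [-0.001, 0.001, -1.0]]
ft_force: [0.2, -0.4, -0.3]
grip_width: 0.0853
```

```bash
python3 - <<'E'
from rig import *
from h import *
cw=get_calibration("wrist");s=read_state()
im=capture("wrist");cv2.imwrite("pics/w13.png",cv2.resize(im[120:260,230:340],None,fx=4.2,fy=4.2,interpolation=cv2.INTER_CUBIC))
plan(s,[.5375,.037,.155],down(75.3))
print(proj(cw,[s["tool_pos"]*[1,1,0]+[0,0,.104],[.5375,.037,.104]]))
E
```

```text
t 18.75 tcp [0.5308 0.0302 0.2463] xang 75.12805639328285 shift [ 8.4  4.6 91.3] rot [ 0.001  0.001 -0.003] F [ 0.2301 -0.3876 -0.3198] w 0.08532615911169356
[[283.7611 218.653 ]
 [294.5206 224.4558]]
```

View pics/w13.png

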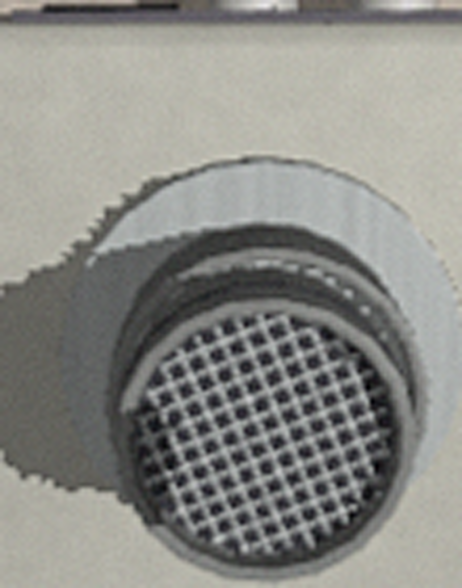

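Emit:
apply_moves([
  {"jaw":-1,"x":7,"y":5,"z":40,"rx":0,"ry":0,"rz":0},
  {"jaw":-1,"x":7,"y":5,"z":72,"rx":0,"ry":0,"rz":0},
  {"jaw":-0.8,"x":7,"y":5,"z":87,"rx":0,"ry":0,"rz":0},
  {"jaw":-0.6,"x":7,"y":5,"z":91,"rx":0,"ry":0,"rz":0},
  {"jaw":-0.5,"x":7,"y":5,"z":91,"rx":0,"ry":0,"rz":0},
  {"jaw":-0.3,"x":7,"y":5,"z":91,"rx":0,"ry":0,"rz":0},
  {"jaw":-0.1,"x":7,"y":5,"z":91,"rx":0,"ry":0,"rz":0},
  {"jaw":0.1,"x":7,"y":5,"z":91,"rx":0,"ry":0,"rz":0},
], squeeze=30)

```text
t: 19.6
tool_pos: [0.5375, 0.0375, 0.1562]
orientation: [[0.254, 0.967, 0.002], [0.967, -0.254, -0.0], [0.001, 0.002, -1.0]]
ft_force: [-0.4, -0.9, 4.3]
grip_width: 0.055
```

Emit:
apply_moves([
  {"jaw":0.5,"x":0,"y":0,"z":0,"rx":0,"ry":0,"rz":0},
  {"jaw":1,"x":0,"y":0,"z":0,"rx":0,"ry":0,"rz":0},
  {"jaw":1,"x":0,"y":0,"z":0,"rx":0,"ry":0,"rz":0},
  {"jaw":1,"x":0,"y":0,"z":0,"rx":0,"ry":0,"rz":0},
], squeeze=30)

```text
t: 20.0
tool_pos: [0.5375, 0.0375, 0.1561]
orientation: [[0.254, 0.967, 0.002], [0.967, -0.254, -0.0], [0.0, 0.002, -1.0]]
ft_force: [-1.0, -1.2, 7.6]
grip_width: 0.0546
```

Emit:
apply_moves([
  {"jaw":1,"x":0,"y":0,"z":-4,"rx":0,"ry":0,"rz":0},
  {"jaw":1,"x":0,"y":0,"z":-10,"rx":0,"ry":0,"rz":0},
  {"jaw":1,"x":0,"y":0,"z":-20,"rx":0,"ry":0,"rz":0},
  {"jaw":1,"x":0,"y":0,"z":-45,"rx":0,"ry":0,"rz":0},
  {"jaw":1,"x":0,"y":0,"z":-75,"rx":0,"ry":0,"rz":0},
  {"jaw":1,"x":0,"y":0,"z":-75,"rx":0,"ry":0,"rz":0},
  {"jaw":1,"x":0,"y":0,"z":-75,"rx":0,"ry":0,"rz":0},
], squeeze=30)

```text
t: 20.7
tool_pos: [0.5368, 0.0373, 0.2307]
orientation: [[0.254, 0.967, 0.002], [0.967, -0.254, -0.0], [0.0, 0.001, -1.0]]
ft_force: [0.0, 0.1, -1.6]
grip_width: 0.0547
```

```bash
python3 - <<'E'
from rig import *
from h import *
cw=get_calibration("wrist");s=read_state()
plan(s,[.3857,.2818,.23],down(110))
a=capture("side")[90:300,120:330].repeat(2,0).repeat(2,1);b=capture("wrist")[130:340,180:390].repeat(2,0).repeat(2,1)[:420,:370]
cv2.imwrite("pics/s14.png",np.hstack([a,b]))
E
```

```text
t 20.7 tcp [0.5368 0.0373 0.2307] xang 75.27073536877998 shift [ 198.  -208.3    0.4] rot [ 0.002  0.    -0.606] F [ 0.0382  0.1441 -1.6058] w 0.05470796079741915
```

View pics/s14.png

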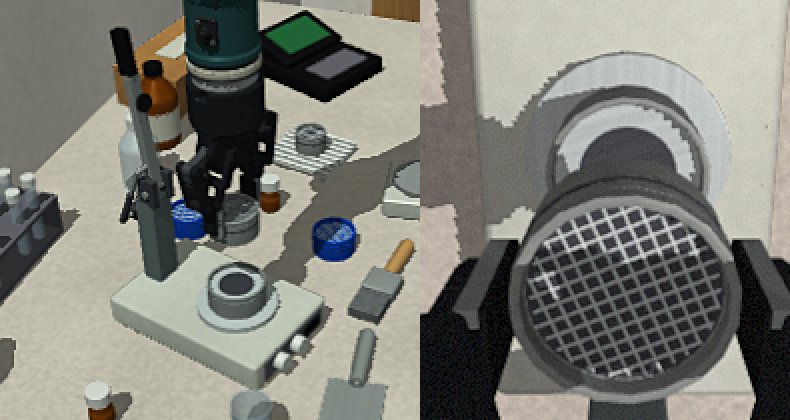

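```bash
python3 - <<'E'
from rig import *
from h import *
cw=get_calibration("wrist");s=read_state()
held(cw,s,(282.5,278),.179)
R=down(108)
plan(s,np.array([.3857,.2818,.2307])-R@np.array([-.5e-3,-1e-3,0]),R)
E
```

```text
held off in tool [-0.9186 -2.352  50.1894]
t 20.8 tcp [0.5359 0.037  0.2292] xang 75.27918367771726 shift [ 199.5 -206.9   -1.4] rot [-0.002  0.    -0.571] F [-0.3024 -0.3747 -1.7045] w 0.05467460814061045
```

Emit:
apply_moves([
  {"jaw":1,"x":25,"y":-26,"z":-10,"rx":0,"ry":0,"rz":-0.07},
  {"jaw":1,"x":50,"y":-52,"z":-20,"rx":0,"ry":0,"rz":-0.14},
  {"jaw":1,"x":75,"y":-78,"z":-20,"rx":0,"ry":0,"rz":-0.21},
  {"jaw":1,"x":100,"y":-104,"z":-20,"rx":0,"ry":0,"rz":-0.28},
  {"jaw":1,"x":125,"y":-130,"z":-20,"rx":0,"ry":0,"rz":-0.35},
  {"jaw":1,"x":150,"y":-156,"z":-20,"rx":0,"ry":0,"rz":-0.42},
  {"jaw":1,"x":175,"y":-182,"z":-20,"rx":0,"ry":0,"rz":-0.5},
  {"jaw":1,"x":200,"y":-207,"z":-20,"rx":0,"ry":0,"rz":-0.57},
], squeeze=30)

```text
t: 21.6
tool_pos: [0.3858, 0.284, 0.2488]
orientation: [[-0.311, 0.95, -0.002], [0.95, 0.311, -0.002], [-0.001, -0.002, -1.0]]
ft_force: [0.9, -0.2, -1.8]
grip_width: 0.0547
```

Emit:
apply_moves([
  {"jaw":1,"x":0,"y":0,"z":35,"rx":0,"ry":0,"rz":0},
  {"jaw":1,"x":0,"y":0,"z":70,"rx":0,"ry":0,"rz":0},
  {"jaw":1,"x":0,"y":0,"z":105,"rx":0,"ry":0,"rz":0},
  {"jaw":1,"x":0,"y":0,"z":130,"rx":0,"ry":0,"rz":0},
  {"jaw":1,"x":0,"y":0,"z":130,"rx":0,"ry":0,"rz":0},
  {"jaw":1,"x":0,"y":0,"z":130,"rx":0,"ry":0,"rz":0},
], squeeze=30)

```text
t: 22.2
tool_pos: [0.3867, 0.2834, 0.1194]
orientation: [[-0.309, 0.951, -0.002], [0.951, 0.309, -0.001], [-0.001, -0.002, -1.0]]
ft_force: [0.1, -0.9, -0.6]
grip_width: 0.0551
```

```bash
python3 - <<'E'
from rig import *
from h import *
s=read_state();R=down(108)
plan(s,np.array([.3857,.2818,.086])-R@np.array([-.5e-3,-1.e-3,0]),R)
im=capture("wrist");cv2.imwrite("pics/w15.png",im)
E
```

```text
t 22.2 tcp [0.3867 0.2834 0.1194] xang 107.98951902948872 shift [-0.7 -0.4 33.4] rot [-0.002  0.001 -0.   ] F [ 0.1167 -0.8532 -0.5957] w 0.05510570241764969
```

View pics/w15.png

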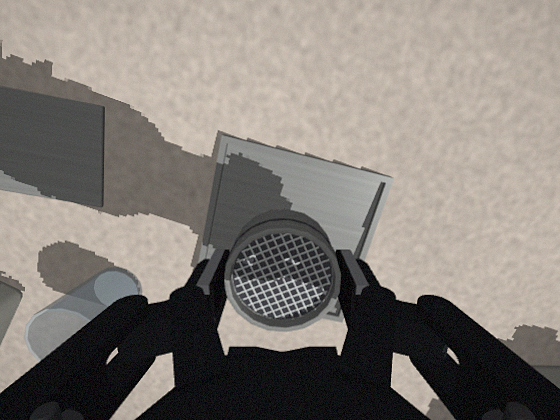

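```bash
python3 - <<'E'
from rig import *
from h import *
cw=get_calibration("wrist")
A,B=[plane(cw,u,.008) for u in[(218,132),(392,178)]]
d=(B-A)/np.linalg.norm(B-A);n=np.array([-d[1],d[0],0])
print(A,B,np.linalg.norm(A-B),(A+B)/2+n*.055,(A+B)/2-n*.055)
E
```

```text
[0.3363 0.2254 0.008 ] [0.3297 0.3372 0.008 ] 0.1120082760522924 [0.2781 0.2781 0.008 ] [0.3879 0.2845 0.008 ]
```

Emit:
apply_moves([
  {"jaw":1,"x":0,"y":0,"z":18,"rx":0,"ry":0,"rz":0},
  {"jaw":1,"x":0,"y":0,"z":27,"rx":0,"ry":0,"rz":0},
  {"jaw":1,"x":0,"y":0,"z":31,"rx":0,"ry":0,"rz":0},
  {"jaw":1,"x":0,"y":0,"z":33,"rx":0,"ry":0,"rz":0},
  {"jaw":1,"x":0,"y":0,"z":33,"rx":0,"ry":0,"rz":0},
], squeeze=30)

```text
t: 22.75
tool_pos: [0.3875, 0.2836, 0.0872]
orientation: [[-0.308, 0.951, 0.0], [0.951, 0.308, 0.0], [0.0, 0.001, -1.0]]
ft_force: [-0.2, 1.0, -2.0]
grip_width: 0.0547
```

Emit:
apply_moves([
  {"jaw":1,"x":0,"y":0,"z":1,"rx":0,"ry":0,"rz":0},
  {"jaw":1,"x":0,"y":0,"z":1,"rx":0,"ry":0,"rz":0},
], squeeze=30)

```text
t: 22.95
tool_pos: [0.3875, 0.2836, 0.0862]
orientation: [[-0.308, 0.951, 0.001], [0.951, 0.308, 0.001], [0.0, 0.001, -1.0]]
ft_force: [0.1, 0.0, -0.8]
grip_width: 0.0547
```

Emit:
apply_moves([
  {"jaw":1,"x":0,"y":0,"z":1,"rx":0,"ry":0,"rz":0},
  {"jaw":1,"x":0,"y":0,"z":1,"rx":0,"ry":0,"rz":0},
], squeeze=30)

```text
t: 23.15
tool_pos: [0.3874, 0.2837, 0.0861]
orientation: [[-0.308, 0.951, 0.002], [0.951, 0.308, 0.0], [-0.0, 0.002, -1.0]]
ft_force: [-1.1, -1.8, 10.7]
grip_width: 0.0546
```

Contact, so I release.

Emit:
apply_moves([
  {"jaw":-0.6,"x":0,"y":0,"z":-1,"rx":0,"ry":0,"rz":0},
  {"jaw":-1,"x":0,"y":0,"z":-1,"rx":0,"ry":0,"rz":0},
  {"jaw":-1,"x":0,"y":0,"z":-1,"rx":0,"ry":0,"rz":0},
  {"jaw":-1,"x":0,"y":0,"z":-1,"rx":0,"ry":0,"rz":0},
  {"jaw":-1,"x":0,"y":0,"z":-20,"rx":0,"ry":0,"rz":0},
  {"jaw":-1,"x":0,"y":0,"z":-60,"rx":0,"ry":0,"rz":0},
  {"jaw":-1,"x":0,"y":0,"z":-110,"rx":0,"ry":0,"rz":0},
  {"jaw":-1,"x":0,"y":0,"z":-150,"rx":0,"ry":0,"rz":0},
], squeeze=30)

```text
t: 23.95
tool_pos: [0.387, 0.2835, 0.2366]
orientation: [[-0.309, 0.951, -0.001], [0.951, 0.309, 0.0], [0.001, -0.001, -1.0]]
ft_force: [1.1, -0.1, 0.1]
grip_width: 0.0854
```

```bash
python3 - <<'E'
from rig import *
from h import *
cw=get_calibration("wrist");s=read_state()
im=capture("wrist");cv2.imwrite("pics/w16.png",im)
plan(s,[.5375,.0375,.25],down(75.3))
print(proj(cw,[[.3868,.283,.034],[.3868,.283,.008]]))
E
```

```text
t 23.95 tcp [0.387  0.2835 0.2366] xang 107.97166006567456 shift [-280.5   67.2  -13.6] rot [-0.001 -0.     0.57 ] F [ 1.1052 -0.1045  0.0856] w 0.08540031689787658
[[282.7891 199.0913]
 [282.7433 192.7362]]
```

View pics/w16.png

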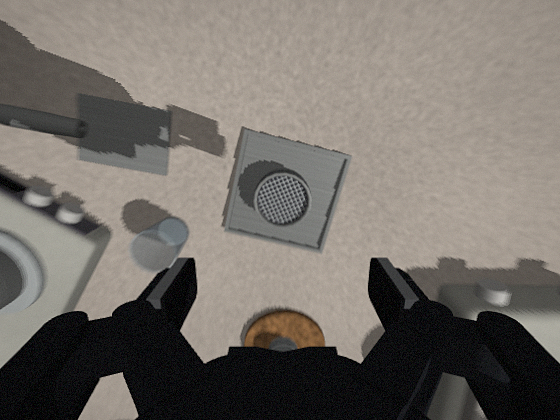

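Emit:
apply_moves([
  {"jaw":-1,"x":-35,"y":8,"z":-14,"rx":0,"ry":0,"rz":0.07},
  {"jaw":-1,"x":-70,"y":17,"z":-20,"rx":0,"ry":0,"rz":0.14},
  {"jaw":-1,"x":-105,"y":25,"z":-20,"rx":0,"ry":0,"rz":0.21},
  {"jaw":-1,"x":-140,"y":34,"z":-20,"rx":0,"ry":0,"rz":0.28},
  {"jaw":-1,"x":-175,"y":42,"z":-20,"rx":0,"ry":0,"rz":0.35},
  {"jaw":-1,"x":-210,"y":50,"z":-14,"rx":0,"ry":0,"rz":0.42},
  {"jaw":-1,"x":-245,"y":59,"z":-5,"rx":0,"ry":0,"rz":0.5},
  {"jaw":-1,"x":-280,"y":67,"z":0,"rx":0,"ry":0,"rz":0.57},
])

```text
t: 24.8
tool_pos: [0.5375, 0.0361, 0.2341]
orientation: [[0.257, 0.966, -0.001], [0.966, -0.257, -0.0], [-0.001, -0.001, -1.0]]
ft_force: [0.1, 0.9, 0.9]
grip_width: 0.0855
```

Emit:
apply_moves([
  {"jaw":-1,"x":0,"y":0,"z":10,"rx":0,"ry":0,"rz":0},
  {"jaw":-1,"x":0,"y":0,"z":10,"rx":0,"ry":0,"rz":0},
  {"jaw":-1,"x":0,"y":0,"z":10,"rx":0,"ry":0,"rz":0},
  {"jaw":-1,"x":0,"y":0,"z":10,"rx":0,"ry":0,"rz":0},
])

```text
t: 25.2
tool_pos: [0.5368, 0.0393, 0.2253]
orientation: [[0.251, 0.968, 0.0], [0.968, -0.251, 0.001], [0.001, -0.0, -1.0]]
ft_force: [-0.0, 0.3, -0.4]
grip_width: 0.0854
```

```bash
python3 - <<'E'
from rig import *
from h import *
cw=get_calibration("wrist");s=read_state()
im=capture("wrist");cv2.imwrite("pics/w17.png",cv2.resize(im[120:260,230:340],None,fx=4.2,fy=4.2,interpolation=cv2.INTER_CUBIC))
plan(s,[.5375,.037,.127],down(75.3))
print(proj(cw,[s["tool_pos"]*[1,1,0]+[0,0,.08],[.5375,.037,.08]]))
E
```

```text
t 25.2 tcp [0.5368 0.0393 0.2253] xang 75.45598389825595 shift [-2.1  1.3 98.3] rot [-0.    -0.001  0.003] F [-0.0128  0.35   -0.404 ] w 0.08543387559111817
[[283.3654 217.6429]
 [280.7457 219.2008]]
```

View pics/w17.png

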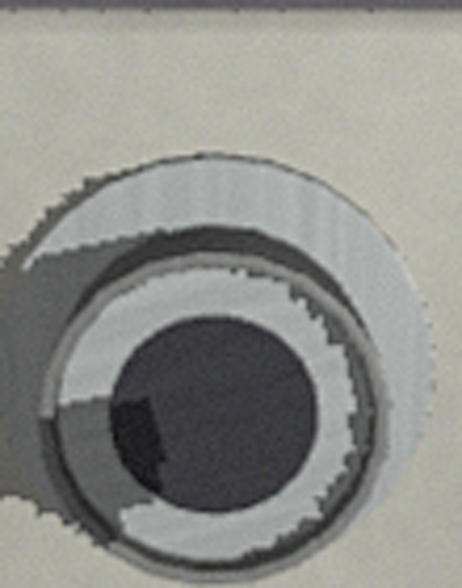

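Emit:
apply_moves([
  {"jaw":-1,"x":-2,"y":1,"z":40,"rx":0,"ry":0,"rz":0},
  {"jaw":-1,"x":-2,"y":1,"z":75,"rx":0,"ry":0,"rz":0},
  {"jaw":-1,"x":-2,"y":1,"z":92,"rx":0,"ry":0,"rz":0},
  {"jaw":-0.8,"x":-2,"y":1,"z":98,"rx":0,"ry":0,"rz":0},
  {"jaw":-0.7,"x":-2,"y":1,"z":98,"rx":0,"ry":0,"rz":0},
  {"jaw":-0.5,"x":-2,"y":1,"z":98,"rx":0,"ry":0,"rz":0},
  {"jaw":-0.3,"x":-2,"y":1,"z":98,"rx":0,"ry":0,"rz":0},
  {"jaw":0,"x":-2,"y":1,"z":98,"rx":0,"ry":0,"rz":0},
], squeeze=30)

```text
t: 26.05
tool_pos: [0.5384, 0.0359, 0.128]
orientation: [[0.254, 0.967, 0.002], [0.967, -0.254, 0.001], [0.001, 0.002, -1.0]]
ft_force: [-1.3, 0.5, 2.9]
grip_width: 0.065
```

Emit:
apply_moves([
  {"jaw":0.5,"x":0,"y":0,"z":0,"rx":0,"ry":0,"rz":0},
  {"jaw":1,"x":0,"y":0,"z":0,"rx":0,"ry":0,"rz":0},
  {"jaw":1,"x":0,"y":0,"z":0,"rx":0,"ry":0,"rz":0},
  {"jaw":1,"x":0,"y":0,"z":0,"rx":0,"ry":0,"rz":0},
], squeeze=40)

```text
t: 26.45
tool_pos: [0.5384, 0.0359, 0.1281]
orientation: [[0.254, 0.967, 0.002], [0.967, -0.254, 0.0], [0.001, 0.002, -1.0]]
ft_force: [-1.5, 0.0, 6.1]
grip_width: 0.0648
```

Emit:
apply_moves([
  {"jaw":1,"x":0,"y":0,"z":-4,"rx":0,"ry":0,"rz":0},
  {"jaw":1,"x":0,"y":0,"z":-10,"rx":0,"ry":0,"rz":0},
  {"jaw":1,"x":0,"y":0,"z":-25,"rx":0,"ry":0,"rz":0},
  {"jaw":1,"x":0,"y":0,"z":-60,"rx":0,"ry":0,"rz":0},
  {"jaw":1,"x":0,"y":0,"z":-100,"rx":0,"ry":0,"rz":0},
  {"jaw":1,"x":0,"y":0,"z":-100,"rx":0,"ry":0,"rz":0},
  {"jaw":1,"x":0,"y":0,"z":-100,"rx":0,"ry":0,"rz":0},
], squeeze=40)

```text
t: 27.15
tool_pos: [0.5381, 0.0353, 0.2284]
orientation: [[0.255, 0.967, 0.003], [0.967, -0.255, -0.0], [0.0, 0.003, -1.0]]
ft_force: [-1.5, 0.6, -3.2]
grip_width: 0.0647
```

```bash
python3 - <<'E'
from rig import *
from h import *
cw=get_calibration("wrist");s=read_state()
R=down(40)
plan(s,np.array([.3983,-.2865,.2266]),R)
a=capture("side")[90:300,120:330].repeat(2,0).repeat(2,1);b=capture("wrist")[130:340,180:390].repeat(2,0).repeat(2,1)[:420,:370]
cv2.imwrite("pics/s18.png",np.hstack([a,b]))
E
```

```text
t 27.15 tcp [0.5381 0.0353 0.2284] xang 75.25226827288677 shift [-346.8  -53.3    1.5] rot [ 0.002 -0.001  0.615] F [-1.4607  0.5717 -3.2318] w 0.06468735256894405
```

View pics/s18.png

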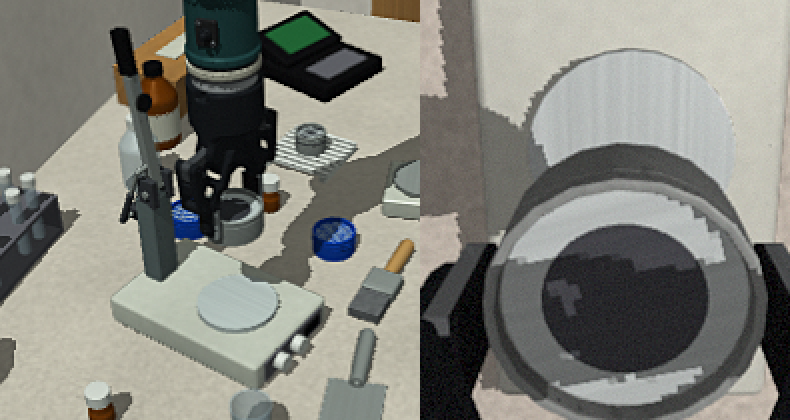

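Emit:
apply_moves([
  {"jaw":1,"x":-43,"y":-6,"z":0,"rx":0,"ry":0,"rz":0.08},
  {"jaw":1,"x":-87,"y":-13,"z":0,"rx":0,"ry":0,"rz":0.15},
  {"jaw":1,"x":-130,"y":-20,"z":0,"rx":0,"ry":0,"rz":0.23},
  {"jaw":1,"x":-174,"y":-26,"z":0,"rx":0,"ry":0,"rz":0.31},
  {"jaw":1,"x":-217,"y":-33,"z":0,"rx":0,"ry":0,"rz":0.38},
  {"jaw":1,"x":-260,"y":-39,"z":0,"rx":0,"ry":0,"rz":0.46},
  {"jaw":1,"x":-304,"y":-45,"z":0,"rx":0,"ry":0,"rz":0.54},
  {"jaw":1,"x":-346,"y":-51,"z":0,"rx":0,"ry":0,"rz":0.61},
], squeeze=40)

```text
t: 28.05
tool_pos: [0.3987, -0.2874, 0.2257]
orientation: [[0.764, 0.645, -0.003], [0.645, -0.764, 0.002], [-0.001, -0.003, -1.0]]
ft_force: [0.4, -0.3, -1.6]
grip_width: 0.0649
```

Emit:
apply_moves([
  {"jaw":1,"x":0,"y":0,"z":0,"rx":0,"ry":0,"rz":0},
  {"jaw":1,"x":0,"y":0,"z":30,"rx":0,"ry":0,"rz":0},
  {"jaw":1,"x":0,"y":0,"z":60,"rx":0,"ry":0,"rz":0},
  {"jaw":1,"x":0,"y":0,"z":75,"rx":0,"ry":0,"rz":0},
  {"jaw":1,"x":0,"y":0,"z":75,"rx":0,"ry":0,"rz":0},
  {"jaw":1,"x":0,"y":0,"z":75,"rx":0,"ry":0,"rz":0},
], squeeze=40)

```text
t: 28.65
tool_pos: [0.4004, -0.2854, 0.1513]
orientation: [[0.762, 0.648, -0.002], [0.648, -0.762, 0.001], [-0.0, -0.002, -1.0]]
ft_force: [0.3, -0.8, -0.3]
grip_width: 0.0646
```

```bash
python3 - <<'E'
from rig import *
from h import *
s=read_state();R=down(40);cw=get_calibration("wrist")
plan(s,np.array([.3983,-.2865,.118])-R@np.array([-.5e-3,-1.e-3,0]),R)
im=capture("wrist");cv2.imwrite("pics/w19.png",im)
th=np.linspace(0,6.28,9)
print(proj(cw,[[.3983+.042*np.cos(a),-.2865+.042*np.sin(a),.04] for a in th]))
E
```

```text
t 28.65 tcp [ 0.4004 -0.2854  0.1513] xang 40.39576599031359 shift [-1.8  0.5 33.3] rot [-0.002  0.     0.007] F [ 0.3292 -0.83   -0.3083] w 0.06455832452635306
[[326.0186 269.3217]
 [342.8549 227.892 ]
 [322.4917 185.636 ]
 [274.2859 170.1529]
 [229.7582 192.8664]
 [217.2715 237.2693]
 [240.7675 275.4287]
 [284.5278 287.9666]
 [325.8871 269.4537]]
```

View pics/w19.png

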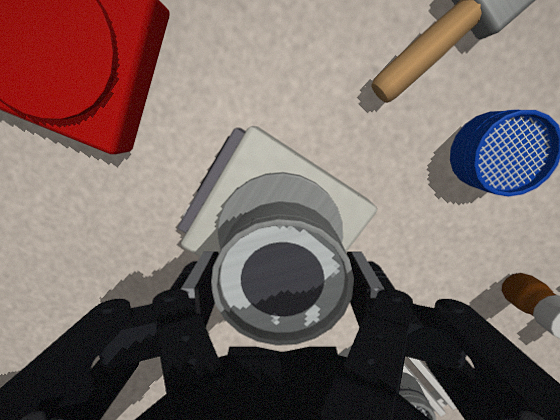

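The plate outline (columns 216 to 344, top row 172) matches the prediction to within 1–2 px. I lower the receiver.

Emit:
apply_moves([
  {"jaw":1,"x":-1,"y":0,"z":18,"rx":0,"ry":0,"rz":0},
  {"jaw":1,"x":-1,"y":0,"z":27,"rx":0,"ry":0,"rz":0},
  {"jaw":1,"x":-1,"y":0,"z":31,"rx":0,"ry":0,"rz":0},
  {"jaw":1,"x":-1,"y":0,"z":33,"rx":0,"ry":0,"rz":0},
  {"jaw":1,"x":-1,"y":0,"z":33,"rx":0,"ry":0,"rz":0},
], squeeze=40)

```text
t: 29.2
tool_pos: [0.4, -0.2868, 0.1191]
orientation: [[0.762, 0.647, 0.0], [0.647, -0.762, -0.0], [0.0, 0.0, -1.0]]
ft_force: [-0.1, -0.6, -1.6]
grip_width: 0.0645
```

Emit:
apply_moves([
  {"jaw":1,"x":0,"y":0,"z":1,"rx":0,"ry":0,"rz":0},
  {"jaw":1,"x":0,"y":0,"z":1,"rx":0,"ry":0,"rz":0},
], squeeze=40)

```text
t: 29.4
tool_pos: [0.4001, -0.2869, 0.1182]
orientation: [[0.762, 0.647, 0.001], [0.647, -0.762, -0.0], [0.0, 0.001, -1.0]]
ft_force: [0.5, 0.2, -2.4]
grip_width: 0.0647
```

Emit:
apply_moves([
  {"jaw":1,"x":0,"y":0,"z":1,"rx":0,"ry":0,"rz":0},
  {"jaw":1,"x":0,"y":0,"z":1,"rx":0,"ry":0,"rz":0},
], squeeze=40)

```text
t: 29.6
tool_pos: [0.4001, -0.2869, 0.1181]
orientation: [[0.762, 0.647, 0.001], [0.647, -0.762, -0.001], [-0.0, 0.001, -1.0]]
ft_force: [-1.9, 0.5, 9.1]
grip_width: 0.0649
```

Emit:
apply_moves([
  {"jaw":-0.8,"x":0,"y":0,"z":-1,"rx":0,"ry":0,"rz":0},
  {"jaw":-1,"x":0,"y":0,"z":-1,"rx":0,"ry":0,"rz":0},
  {"jaw":-1,"x":0,"y":0,"z":-1,"rx":0,"ry":0,"rz":0},
  {"jaw":-1,"x":0,"y":0,"z":-1,"rx":0,"ry":0,"rz":0},
  {"jaw":-1,"x":0,"y":0,"z":-20,"rx":0,"ry":0,"rz":0},
  {"jaw":-1,"x":0,"y":0,"z":-60,"rx":0,"ry":0,"rz":0},
  {"jaw":-1,"x":0,"y":0,"z":-110,"rx":0,"ry":0,"rz":0},
  {"jaw":-1,"x":0,"y":0,"z":-150,"rx":0,"ry":0,"rz":0},
])

```text
t: 30.4
tool_pos: [0.3999, -0.2866, 0.2688]
orientation: [[0.762, 0.647, 0.0], [0.647, -0.762, 0.0], [0.001, 0.0, -1.0]]
ft_force: [0.7, -0.2, -0.7]
grip_width: 0.0855
```

```bash
python3 - <<'E'
from rig import *
from h import *
cw=get_calibration("wrist");s=read_state()
cv2.imwrite("pics/w20.png",capture("wrist"));cv2.imwrite("pics/s20.png",capture("side"))
print(s["t"],proj(cw,[[.3983,-.2865,.07]]))
E
```

```text
30.4 [[281.5477 198.075 ]]
```

View pics/w20.png

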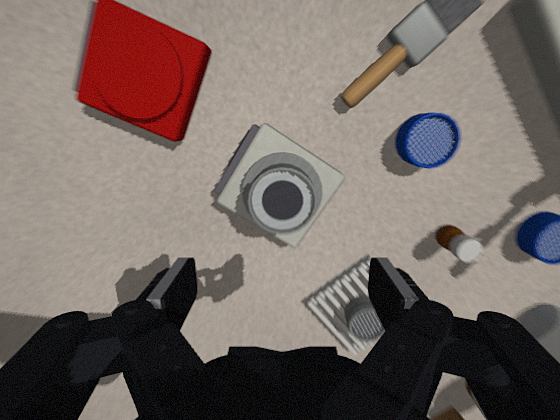

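View pics/s20.png

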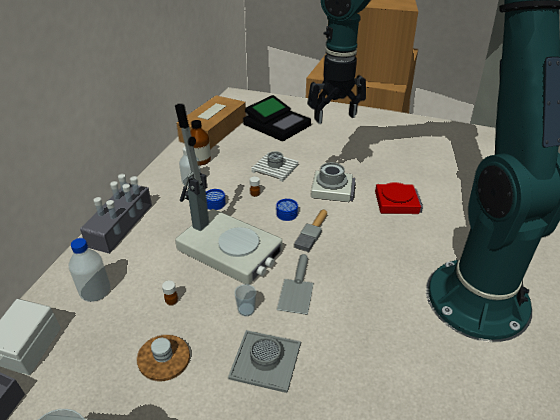

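All four pieces stand upright on their places, and the clamp arm is upright at about (188,150) in the side view. The receiver rim is at about (281,199) in the wrist view, against a predicted (281.5,198). Handing in.

```bash
python3 -c "
from rig import *
hand_in()"
```

```text
the job is handed in; nothing more can be done
```

I swung the clamp arm up to its stop and let it go, and it stayed open. Then I took the tower apart from the top down, felt for contact before each release, and handed in at about 30 s of the 109 s allowed. The hand-in itself reports no verdict.

- **Final side picture:** the lid is on the cork pad, the narrow sieve on the rack, the wide sieve in the tray and the receiver on the balance plate. All stand upright and free of the fingers, with the clamp arm upright.
- **Centring:** the wrist view after each release put each piece within about 2 mm of the middle of its place, against the 15 mm allowed.
- **Forces:** the highest force in the readings was about 16 N, as the gripper closed on the clamp handle. Contact forces at set-down were about 9–11 N.
- **Disagreements:** closing on each piece pushed the tool up with 6–8 N, which I took to be the pads swinging forward and not an obstruction. Settled tool positions sometimes differed from expected by a few millimetres, and I re-measured before each grasp and placing. The clamp angle was judged only from the pictures, because no reading of it is given. No check failed.

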